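Hang the balance shield's door and bolt it

TASK

Take the loose door out of the wooden stand and hang it back on the balance's draught shield, lowering it so that both hinge knuckles go fully down onto their pins, keeping it upright throughout. Then see that the door is shut and slide the bolt across it all the way, leaving the beaker, jar and bottle where they stand.

Things in the scene. Friction and masses are not known exactly. Their poses are not given: they have to be found in the camera images.
- shield: Fixed open-topped draught shield round a balance, 240 (x) x 320 (y) mm, 162 high, clear walls. Origin: on the bench below the doorway's middle. x points in through the doorway, y along it to the hinge side, z up. Base plate 8 mm thick, from x = -30 mm. Balance inside is below 75 mm; nothing stands over the door. Hinge axis: vertical at x = 0, y = +90 mm.
- pin_low (a point): Foot of the lower hinge pin, 26 mm above the bench, on a bracket 22 (x) x 35 (y) x 10 mm thick. Each upright pin is 10 mm in diameter and 22 mm tall, its last 6 mm tapering to 4 mm. The post carrying both brackets takes shield x = -8 to +12, y = +112 to +130 mm.
- pin_high (a point): Foot of the same kind of upper pin, 96 mm straight above the lower. Its 10 mm bracket bars the lower knuckle from above: bring the door in level from the front (shield -x) with its lower edge 25 to 60 mm over its hung height, then lower it.
- door: Loose white door, 0.35 to 0.53 kg, panel 8 mm thick (x), 159 wide (y = -85 to +74), 150 high, upright in the stand. Origin: mid-thickness on the lower edge, under the grip; centre of mass within 5 mm of it in y. Outer face to -x, hinge side +y. Hung and shut, its axes match the shield's, origin 12 mm above the shield's. Swings freely; opens outwards, a negative turn about z.
- door_grip (a point): Middle of the door's grip: black block on the top edge, 16 mm thick (x), 44 mm long (y), 34 mm high, spanning 150 to 184 mm above the door's origin; this point is 167 mm above it.
- knuckle_low (a point): Middle of the underside of the door's lower hinge knuckle, a vertical steel tube 23 mm outside, 13 mm bore, 20 mm tall, open at both ends, at y = +90 mm and 14 mm above the door's origin. Hung, it coincides with pin_low.
- knuckle_high (a point): The same for the upper knuckle, 110 mm above the door's origin. Hung, it coincides with pin_high.
- rack: Fixed wooden stand, 90 (x) x 110 (y) x 48 mm high, origin on the bench under its middle. The door stands in its slot along y, 10.5 mm wide, floor 12 mm above the bench, axes parallel to the stand's. Lift the door straight up at least 40 mm to clear it.
- bolt (a joint): Steel slide bolt on the shield's front: 0 = fully back, 0.05 m = home across the door. Moves to shield +y, takes about 2 N, stays where left, starts nearly back. Bar 8 mm thick (x), 14 high, centre at shield x = -12, z = 145 mm; its tip is 20 mm ahead of the tab's middle. It passes 4 mm in front of the shut door and strikes the door's edge if that stands open.
- bolt_tab (a point): Middle of the top of the bolt's tab, an upright steel block 14 (x) x 12 (y) x 52 mm high, from 152 to 204 mm above the bench, shield x = -12 mm; it is at shield y = -122 mm with the bolt back and -72 mm home.
- beaker: Glass beaker, 72 mm wide, 95 mm high, bystander. Origin under its middle.
- jar: Amber jar with white lid, 68 mm wide, 90 mm high, bystander. Origin under its middle.
- bottle: White plastic bottle with a cap, 60 mm wide, 130 mm high, bystander. Origin under its middle.
- latch_post (a point): Top of the post that stops the shut door, at shield x = +5, y = -85, z = 162 mm; post's front face x = +5, y = -73 to -100; beyond it a fixed panel to y = -190, with the bolt's track before it (x from -20, y = -98 to -190, z = 125 to 137 mm). Shut door: middle plane x = 0, panel y = -85 to +74, lower edge z = 12, top edge z = 162 mm.
There are look-alikes about, which are no part of the job. Several things have the shape of the door; the one meant has the colours described above.

How it is judged:
By the outcome, as a careful person would: the job done as asked, in the order asked, and still so for the second after the job is handed in, with the robot touching nothing.
It also fails if it takes over 69 s, if anything falls off the work surface, if the arm or the gripper's body presses on something with over 40 N, if the wrist force passes 120 N, or if a joint passes its speed limit or range.

ROBOT

A 6-joint arm with a two-finger parallel gripper is mounted at the origin on the work surface. World frame = base frame: x ahead of the robot, y to its left, z up, the work surface at z = 0. Lengths are in m, angles in degrees, forces in N, time in s.
With the tool pointing down it reaches from about 0.375 to 0.9 m from the base axis. Payload 3.1 kg.
Tool frame: the origin (TCP) lies on the centre line of the jaws, within the pads' length; the fingertips stand 19 mm ahead of it and the grasp point (between the pads) is the TCP; z points along the fingers, y is the direction in which the jaws open and shut (so a half turn about z gives the same grasp; the last joint's range is limited). The gripper opens to 87 mm and grips with 3 to 60 N. Pads are 19 mm wide; open, the fingers measure 117 mm over their backs; the gripper's body (75 mm by 190 mm) begins 51 mm behind the grasp point.
Start: joints at [-76.519, 30.224, 82.088, -0, 67.689, -10.227], TCP at [0.251, -0.572, 0.242] pointing down, gripper open.
Joint ranges: [-176.69, 176.69], [-43.24, 126.21], [12.49, 139.97], [-82, 262], [0, 151.66], [-163.58, 163.58]. Speed limits (degrees/s): [159.86, 159.86, 180, 180, 180, 180].

INTERFACE

Orientations are given as a 3x3 rotation matrix whose columns are the frame's x, y, z axes.
In Python, from rig import bot gives the robot as it stands.
- The arm moves only by the tool carry_out, never from a script. Its argument "targets" is a list of rows, each a list of 6 numbers: the shift along the tool's x, y, z each as a share of 200 mm, from -1 to 1, then the turn, a rotation vector about the tool's x, y, z each as a share of pi/2 rad, from -1 to 1. In form: [[dx, dy, dz, ax, ay, az], ...]. A call has 1 to 20 rows; each row is the pose to reach, as a shift and turn from the pose measured when the call began, along the tool's axes at that moment; what a row does not reach only later rows make up. A row lasts 1/8 s, in which the tool goes at most 62.5 mm and 10.7 degrees, less where a joint would pass 70% of its speed; a pose out of reach is approached as far as the arm can. A call with a number of a shift or a turn outside -1 to 1 is refused whole. A call with a gripper value outside its range is refused whole. "jaw" is the gripper's target within -1 to 1 (fully open at 1, half-way at 0, shut at -1), set as the call begins (left out, the last holds). The fingers move at their own pace and stop on an object; the grip force is fixed at half the most. Time passes only in rows, so rows that repeat a pose let the fingers close. It gives the time, the measured TCP pose, the force and the opening at its end, in the units of the state.
- bot.read_state(): the state, without advancing time (a new reading comes with each control period).
- bot.capture(name): name is "scene" or "top"; returns the picture (400x640x3 uint8, blue, green, red); there is no depth.
- bot.camera_info(name): a dict with "camera_matrix" (3x3 intrinsics, pixels), "k1" (the pictures are not rectified: a ray, as slopes to the right and down, at radius r is drawn at 1 + k1 r^2 times it, then the intrinsics apply), "view" (4x4, takes a point from world to camera coordinates). Camera axes: x right, y down, z forward; pixel columns grow to the right and rows downward; lengths in m; the calibration is good to about 2 mm. A picture is of the moment at which its call begins. camera_info takes no time and is no camera call.
- bot.hand_in(): hands the job in, once; it reports no verdict.
The state is a dict: "time_s": time; "joint_positions": joint angles; "qvel": joint speeds; "tau": joint torques, N m; "position": TCP position; "tcp_rot": TCP orientation; "force": force on the tool from outside, world axes, zero at the start; "moment": the same for the moment, N m; "opening": opening from 0.0 (shut) to 1.0 (fully open).
Only numpy, scipy, OpenCV 4.12 (cv2) and the standard library are available. Lean on these libraries where they do the work, as an engineer would, in place of code of your own. Each camera call takes 0.05 s, during which the arm holds its last target.

## Working session

There is one attempt and no reset: what is moved stays moved. The work goes in short steps, Python scripts to look and compute and a tool call to move; the robot and the scene stay as the last step left them, time stands still between calls to the robot, and variables do not carry over. Pictures are saved under pics/ and viewed, and the job is handed in when it is done.

Besides the shell and the picture viewer there is one more tool, called after "Call:" in YAML: its name, and indented under it one key for each argument. carry_out: Moves the arm, as the interface text tells. Shift numbers are shares of 200 mm and turn numbers shares of pi/2 rad, none past 1 either way. Its arguments: {"type":"object","properties":{"targets":{"type":"array"},"jaw":{"type":"number"}},"required":["targets"]}

```bash
mkdir -p pics; ls; python3 - <<'E'
from rig import bot
import cv2,numpy as np
np.set_printoptions(precision=4,suppress=True)
for n in("scene","top"):
    im=bot.capture(n); cv2.imwrite(f"pics/{n}0.png",im)
    c=bot.camera_info(n); print(n,c)
print(bot.read_state())
E
```

```text
pics
scene {'camera_matrix': array([[412.2695,   0.    , 329.7801],
       [  0.    , 412.2695, 199.8003],
       [  0.    ,   0.    ,   1.    ]]), 'k1': 0.031337534546751, 'view': array([[ 0.2971,  0.9546,  0.0194, -0.3697],
       [ 0.6747, -0.1955, -0.7117, -0.2284],
       [-0.6756,  0.2246, -0.7022,  1.2956],
       [ 0.    ,  0.    ,  0.    ,  1.    ]])}
top {'camera_matrix': array([[432.5812,   0.    , 317.0516],
       [  0.    , 432.5812, 202.4653],
       [  0.    ,   0.    ,   1.    ]]), 'k1': -0.023033945626690134, 'view': array([[ 0.0231, -0.9995, -0.0233,  0.2066],
       [-0.9842, -0.0187, -0.1762,  0.556 ],
       [ 0.1756,  0.027 , -0.9841,  0.9881],
       [ 0.    ,  0.    ,  0.    ,  1.    ]])}
{'time_s': 0.1, 'joint_positions': array([-76.5205,  30.2739,  82.1492,   0.0019,  67.6889, -10.2265]), 'qvel': array([ 0.14  , -0.124 , -0.0579,  0.0104,  0.1024,  0.1227]), 'tau': array([ -0.0002, -44.0985, -17.7151,   0.0634,   0.0534,  -0.    ]), 'position': array([ 0.2512, -0.5716,  0.2407]), 'tcp_rot': array([[ 0.9156,  0.402 , -0.0004],
       [ 0.402 , -0.9156,  0.0019],
       [ 0.0004, -0.0019, -1.    ]]), 'force': array([0.6281, 0.2584, 0.1735]), 'moment': array([-0.0448, -0.0354,  0.0129]), 'opening': 0.9967805146967161}
```

View pics/scene0.png

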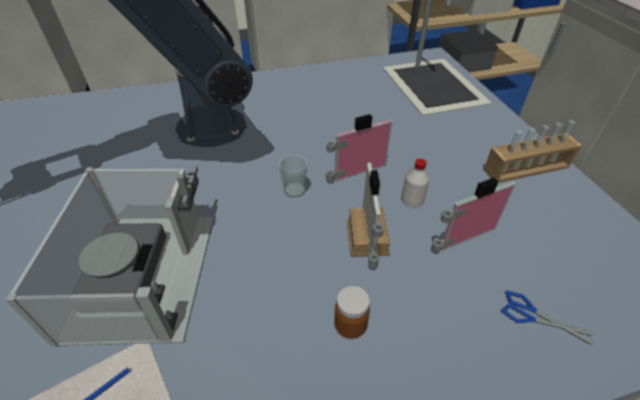

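View pics/top0.png

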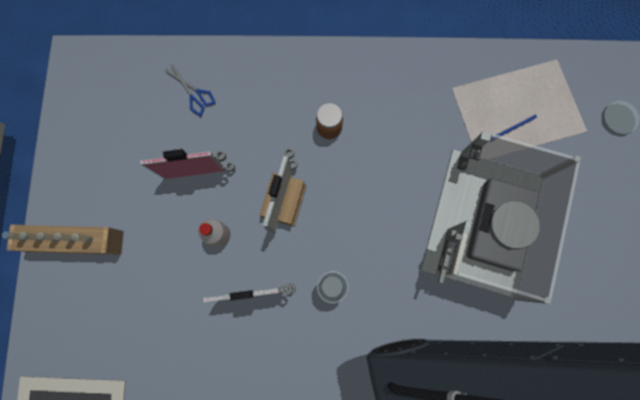

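```bash
cat > h.py <<'E'
import numpy as np,cv2
from rig import bot
np.set_printoptions(precision=4,suppress=True)
CI={n:bot.camera_info(n) for n in("scene","top")}
def proj(n,P):
    c=CI[n];P=np.atleast_2d(P);q=P@c["view"][:3,:3].T+c["view"][:3,3]
    s=q[:,:2]/q[:,2:];s=s*(1+c["k1"]*(s**2).sum(1,keepdims=True))
    K=c["camera_matrix"];return s*[K[0,0],K[1,1]]+K[:2,2]
def ray(n,uv):
    c=CI[n];K=c["camera_matrix"];d=(np.array(uv,float)-K[:2,2])/[K[0,0],K[1,1]];s=d.copy()
    for _ in range(20): s=d/(1+c["k1"]*(s@s))
    R=c["view"][:3,:3];o=-R.T@c["view"][:3,3];v=R.T@np.array([s[0],s[1],1]);return o,v/np.linalg.norm(v)
def atz(n,uv,z):
    o,v=ray(n,uv);return o+v*(z-o[2])/v[2]
def tri(uva,uvb,na="scene",nb="top"):
    o1,v1=ray(na,uva);o2,v2=ray(nb,uvb)
    t=np.linalg.lstsq(np.c_[v1,-v2],o2-o1,rcond=None)[0]
    a=o1+v1*t[0];b=o2+v2*t[1];return (a+b)/2,np.linalg.norm(a-b)
def crop(im,x0,y0,x1,y1,s,name):
    cv2.imwrite(name,cv2.resize(im[y0:y1,x0:x1],None,fx=s,fy=s,interpolation=cv2.INTER_CUBIC))
E
python3 - <<'E'
from h import *
t=cv2.imread("pics/top0.png");s=cv2.imread("pics/scene0.png")
crop(t,240,130,340,240,5,"pics/t_door.png")
crop(t,415,120,595,310,3,"pics/t_sh.png")
crop(s,320,140,420,280,4,"pics/s_door.png")
crop(s,0,150,230,350,3,"pics/s_sh.png")
E
```

```text
(no output)
```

View pics/t_door.png

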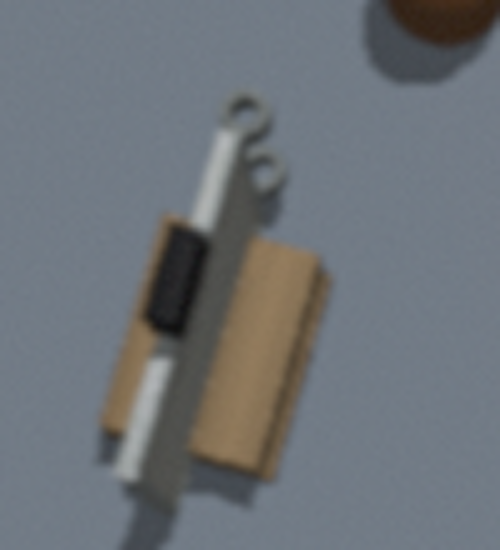

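View pics/t_sh.png

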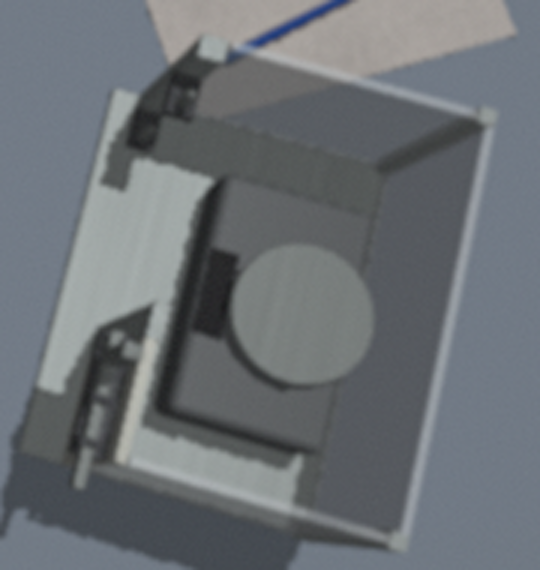

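View pics/s_door.png

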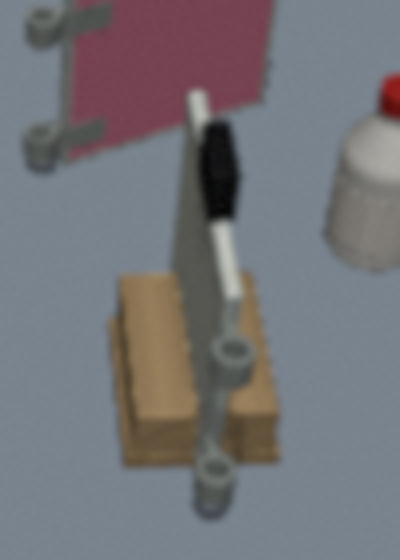

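View pics/s_sh.png

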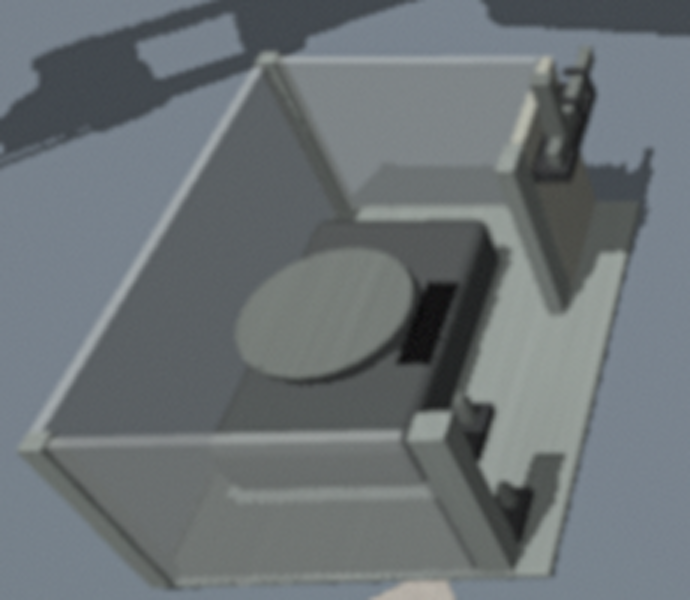

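```bash
python3 - <<'E'
from h import *
t=cv2.imread("pics/top0.png");s=cv2.imread("pics/scene0.png")
g=lambda im:(255*(im/255.)**0.5).astype(np.uint8)
crop(g(t),440,125,500,185,10,"pics/t_h.png")
crop(g(t),415,215,475,285,8,"pics/t_b.png")
crop(g(s),130,270,200,345,8,"pics/s_h.png")
crop(g(s),160,155,230,260,5,"pics/s_b.png")
E
```

```text
(no output)
```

View pics/t_h.png

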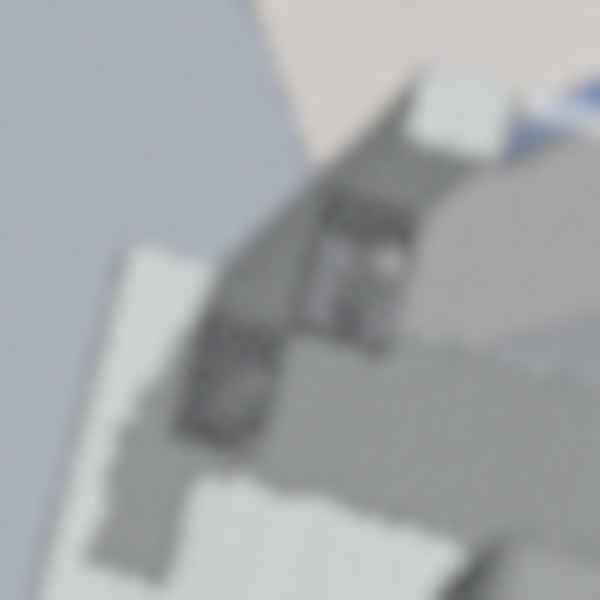

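View pics/t_b.png

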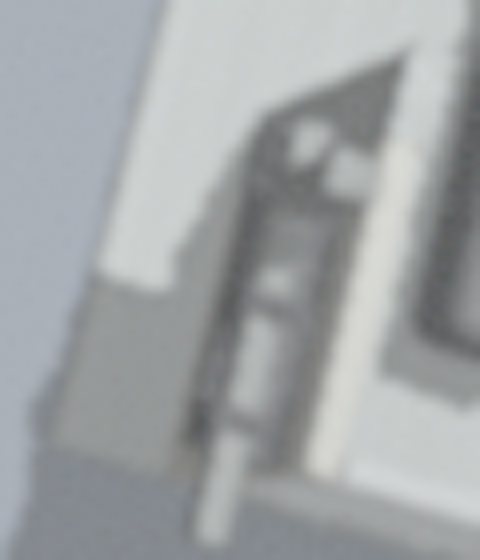

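View pics/s_h.png

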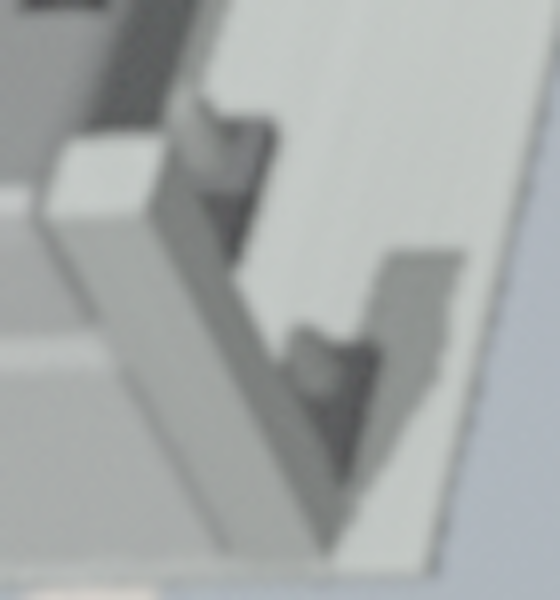

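View pics/s_b.png

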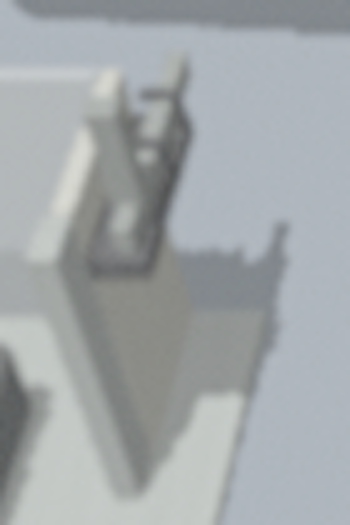

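```bash
cat > fit.py <<'E'
from h import *
from scipy.optimize import least_squares
def fit(obs,x0,z=0,loss=1.0):
    def X(p,P):
        c,s=np.cos(p[2]),np.sin(p[2]);return np.array([p[0]+c*P[0]-s*P[1],p[1]+s*P[0]+c*P[1],P[2]+z])
    def r(p): return np.concatenate([proj(n,X(p,P))[0]-uv for n,P,uv in obs])
    f=least_squares(r,x0,loss="soft_l1",f_scale=loss)
    return f.x,f.fun.reshape(-1,2),lambda P:X(f.x,P)
E
cat > shield.py <<'E'
from fit import *
m=1e-3
def P(*a):return np.array(a)*m
obs=[("top",P(-30,130,8),(453,149)),("top",P(-8,130,162),(482.8,131.2)),("top",P(12,130,162),(491.8,135)),("top",P(12,112,162),(490,141)),("top",P(-8,112,162),(481,139.3)),
("top",P(0,90,144),(479.2,151.2)),("top",P(-30,-190,8),(418.8,270)),
("scene",P(-30,130,8),(184.4,341.5)),("scene",P(-8,130,162),(149,296.9)),("scene",P(12,130,162),(135.3,297.3)),("scene",P(12,112,162),(138.8,286.9)),("scene",P(-8,112,162),(151,286.9)),
("scene",P(0,90,144),(153.8,281.9)),("scene",P(0,90,48),(167.9,311.3))]
p,res,X=fit(obs,[0.4,-0.3,-1.75])
if __name__=="__main__":
    print(p,np.degrees(p[2]))
    for o,r in zip(obs,res):print(o[0],o[1]*1000,o[2],r)
    for n in("top","scene"):
        for q in [(-12,-122,204),(-12,-122,152),(-12,-102,145),(5,-73,162),(5,-190,162),(-30,-190,8),(-20,-98,137)]:
            print(n,q,proj(n,X(P(*q)))[0])
E
python3 shield.py
```

```text
[ 0.5727 -0.1151 -1.8596] -106.54953014228288
top [-30. 130.   8.] (453, 149) [-0.3301 -0.5588]
top [ -8. 130. 162.] (482.8, 131.2) [-0.5398 -0.7564]
top [ 12. 130. 162.] (491.8, 135) [-0.6672 -1.933 ]
top [ 12. 112. 162.] (490, 141) [-0.8196 -0.4486]
top [ -8. 112. 162.] (481, 139.3) [-0.7187 -1.3902]
top [  0.  90. 144.] (479.2, 151.2) [-0.6133 -0.6105]
top [ -30. -190.    8.] (418.8, 270) [ 0.2277 -0.7436]
scene [-30. 130.   8.] (184.4, 341.5) [-1.4772 -0.87  ]
scene [ -8. 130. 162.] (149, 296.9) [-1.3484 -0.9852]
scene [ 12. 130. 162.] (135.3, 297.3) [-0.2183 -1.2984]
scene [ 12. 112. 162.] (138.8, 286.9) [-0.1333 -0.3641]
scene [ -8. 112. 162.] (151, 286.9) [-0.0114 -0.4339]
scene [  0.  90. 144.] (153.8, 281.9) [-0.7518 -0.4031]
scene [ 0. 90. 48.] (167.9, 311.3) [-0.6863 -0.6737]
top (-12, -122, 204) [457.1679 237.0308]
top (-12, -122, 152) [449.9519 239.4194]
top (-12, -102, 145) [451.4388 230.8608]
top (5, -73, 162) [464.9934 219.4041]
top (5, -190, 162) [450.7891 272.6414]
top (-30, -190, 8) [419.0277 269.2564]
top (-20, -98, 137) [447.2937 228.4091]
scene (-12, -122, 204) [182.0037 174.5973]
scene (-12, -122, 152) [187.8288 193.4156]
scene (-12, -102, 145) [186.3283 202.569 ]
scene (5, -73, 162) [172.2331 206.8143]
scene (5, -190, 162) [186.1365 168.5415]
scene (-30, -190, 8) [214.8242 216.7266]
scene (-20, -98, 137) [190.6653 206.6837]
```

```bash
sed -i 's/^p,res,X=fit(obs/obs=[(n,q,np.array(u)-.45) for n,q,u in obs]\np,res,X=fit(obs/' shield.py
cat > door.py <<'E'
from fit import *
m=1e-3
def P(*a):return np.array(a)*m
obs=[("top",P(0,90,130),(288.6,153)),("top",P(0,90,34),(292.6,163.6)),("top",P(0,-85,150),(265.2,225.4)),("top",P(0,74,150),(285.6,156.2)),
("scene",P(0,-85,150),(368.8,163.4)),("scene",P(0,74,150),(378.4,213)),("scene",P(0,90,130),(378.4,227.6)),("scene",P(0,90,34),(373.4,256.6))]
p,res,X=fit(obs,[0.57,0.1,-1.8],z=.012)
if __name__=="__main__":
    print(p,np.degrees(p[2]))
    for o,r in zip(obs,res):print(o[0],o[1]*1000,o[2],r)
    print(X(P(0,0,167)))
    t=cv2.imread("pics/top0.png");s=cv2.imread("pics/scene0.png")
    t,s=[cv2.resize(i,None,fx=6,fy=6,interpolation=cv2.INTER_CUBIC) for i in(t,s)]
    for n,im in(("top",t),("scene",s)):
        for x in(-8,8):
            for y in(-22,22):
                for z in(150,184):
                    u=(proj(n,X(P(x,y,z)))[0]+.5)*6;cv2.circle(im,tuple(int(v) for v in u),2,(0,255,0) if z>160 else(0,0,255),-1)
        for x,y,z in((0,90,130),(0,90,34),(0,-85,150),(0,74,150)):
            u=(proj(n,X(P(x,y,z)))[0]+.5)*6;cv2.circle(im,tuple(int(v) for v in u),2,(255,0,255),-1)
    cv2.imwrite("pics/dchk.png",np.hstack([t[840:1410,1500:1860],s[900:1470+90,2100:2460][:570]]))
E
python3 shield.py|head -15; python3 door.py
```

```text
[ 0.5727 -0.1148 -1.8635] -106.76805881593914
top [-30. 130.   8.] [452.55 148.55] [ 0.1711 -0.089 ]
top [ -8. 130. 162.] [482.35 130.75] [-0.0395 -0.2489]
top [ 12. 130. 162.] [491.35 134.55] [-0.175  -1.3938]
top [ 12. 112. 162.] [489.55 140.55] [-0.3579  0.0821]
top [ -8. 112. 162.] [480.55 138.85] [-0.2488 -0.8914]
top [  0.  90. 144.] [478.75 150.75] [-0.1839 -0.1106]
top [ -30. -190.    8.] [418.35 269.55] [ 0.2461 -0.4271]
scene [-30. 130.   8.] [183.95 341.05] [-1.0994 -0.4252]
scene [ -8. 130. 162.] [148.55 296.45] [-0.9664 -0.5858]
scene [ 12. 130. 162.] [134.85 296.85] [ 0.1804 -0.94  ]
scene [ 12. 112. 162.] [138.35 286.45] [ 0.308  -0.0024]
scene [ -8. 112. 162.] [150.55 286.45] [ 0.4138 -0.0329]
scene [  0.  90. 144.] [153.35 281.45] [-0.271  -0.0147]
scene [ 0. 90. 48.] [167.45 310.85] [-0.2098 -0.2835]
[ 0.5622  0.3048 -1.8201] -104.28476951668748
top [  0.  90. 130.] (288.6, 153) [-0.1491 -1.1185]
top [ 0. 90. 34.] (292.6, 163.6) [-0.7054 -0.3662]
top [  0. -85. 150.] (265.2, 225.4) [-0.5511  0.0952]
top [  0.  74. 150.] (285.6, 156.2) [ 0.0006 -0.1888]
scene [  0. -85. 150.] (368.8, 163.4) [-0.4713 -0.6682]
scene [  0.  74. 150.] (378.4, 213) [-0.5538  0.9121]
scene [  0.  90. 130.] (378.4, 227.6) [-0.4805 -0.93  ]
scene [ 0. 90. 34.] (373.4, 256.6) [ 0.0146 -0.2086]
[0.5622 0.3048 0.179 ]
```

View pics/dchk.png

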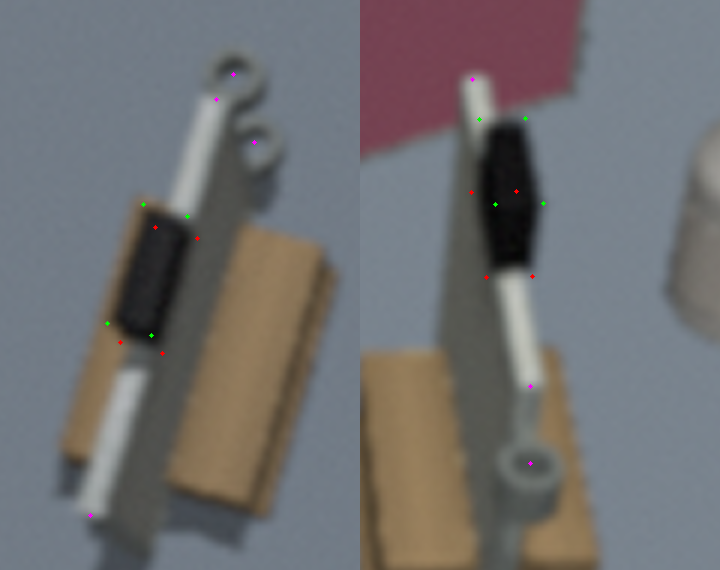

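```bash
python3 - <<'E'
from h import *
import door,shield
c={}
for n,(x0,y0,x1,y1) in dict(top=(255,165,290,205),scene=(365,160,385,200)).items():
    im=cv2.imread(f"pics/{n}0.png")[y0:y1,x0:x1]
    w=np.clip(90-im.max(2).astype(float),0,50)
    w[w<5]=0
    v,u=np.mgrid[y0:y1,x0:x1]
    k,l,st,ce=cv2.connectedComponentsWithStats((w>25).astype(np.uint8))
    i=1+np.argmax(st[1:,4]); print(n,st[i],ce[i]+[x0,y0])
    c[n]=ce[i]+[x0,y0]
    print(" pred centre",proj(n,door.X(door.P(0,0,167))))
print(tri(c["scene"],c["top"]))
# rack: wood
E
```

```text
top [ 14  10  14  24 198] [275.2929 186.3586]
 pred centre [[275.0542 186.1923]]
scene [  4  10  11  26 211] [373.763  182.8246]
 pred centre [[373.8673 182.4716]]
(array([0.5621, 0.3046, 0.178 ]), np.float64(0.0002915025823681599))
```

```bash
cat > plan.py <<'E'
from h import *
from scipy.spatial.transform import Rotation as Ro
def down(yawdeg):
    a=np.radians(yawdeg);x=np.array([np.cos(a),np.sin(a),0]);z=np.array([0,0,-1.]);return np.c_[x,np.cross(z,x),z]
def sh(pos,yaw,st=None):
    st=st or bot.read_state();p,R=st["position"],np.array(st["tcp_rot"])
    return np.r_[R.T@(np.array(pos)-p)/.2,Ro.from_matrix(R.T@down(yaw)).as_rotvec()/(np.pi/2)]
E
python3 - <<'E'
from plan import *
import door,shield
for n,u in dict(beaker_top=(332,288),jar_lid=(330,115),bottle=(207,230)).items(): print(n,atz("top",u,.09 if n!="bottle" else .13))
print("hang",shield.X(shield.P(0,0,0)), "pin",shield.X(shield.P(0,90,0)))
p=np.array([.562,.3047,.28]);s=bot.read_state();p0=s["position"]
for y in(165.7,):
    print(sh([*p0[:2],.28],23.7)); 
    for f in(.25,.5,.75,1): print(f,sh(p0+(p-p0)*f*[1,1,0]+[0,0,.04],23.7+f*142))
E
```

```text
beaker_top [0.3511 0.1793 0.09  ]
jar_lid [0.7586 0.191  0.09  ]
bottle [0.4711 0.4581 0.13  ]
hang [ 0.5727 -0.1148  0.    ] pin [ 0.6589 -0.1407  0.    ]
[ 0.0001 -0.0004 -0.1967 -0.0012 -0.0002  0.0001]
0.25 [ 0.7962 -0.8472 -0.1981 -0.0011 -0.0006 -0.3944]
0.5 [ 1.5924 -1.694  -0.1962 -0.0009 -0.001  -0.7888]
0.75 [ 2.3885 -2.5407 -0.1942 -0.0006 -0.0013 -1.1833]
1 [ 3.1846 -3.3875 -0.1923 -0.0002 -0.0016 -1.5777]
```

Call:
carry_out:
  targets:
    - [0, 0, -0.2, 0, 0, 0]
    - [0.2, -0.21, -0.22, 0, 0, -0.1]
    - [0.4, -0.42, -0.22, 0, 0, -0.2]
    - [0.6, -0.64, -0.2, 0, 0, -0.3]
    - [0.8, -0.85, -0.2, 0, 0, -0.4]
    - [0.8, -0.85, -0.2, 0, 0, -0.4]
  jaw: 1

```text
time_s: 0.85
position: [0.3296, -0.347, 0.2806]
tcp_rot: [[0.5, 0.866, -0.002], [0.866, -0.5, 0.005], [0.004, -0.004, -1.0]]
force: [0.4, -0.3, 0.6]
opening: 0.999
```

```bash
python3 - <<'E'
from plan import *
s=bot.read_state();print(s["time_s"],s["position"],s["force"],s["joint_positions"])
p0=s["position"];y0=np.degrees(np.arctan2(s["tcp_rot"][1,0],s["tcp_rot"][0,0]));print(y0)
p=np.array([.562,.3047,.28])
for f in(.33,.67,1): print(sh(p0+(p-p0)*f,y0+(165.7-y0)*f))
E
```

```text
0.85 [ 0.3296 -0.347   0.2806] [ 0.4158 -0.3358  0.5743] [-59.9304  16.0996  99.4833   0.072   64.7418 -29.9476]
59.98584213511747
[ 1.123  -0.2058  0.0062 -0.0019 -0.0032 -0.3876]
[ 2.28   -0.4178  0.0126 -0.0009 -0.0038 -0.787 ]
[ 3.403  -0.6236  0.0188  0.0003 -0.0042 -1.1746]
```

Call:
carry_out:
  targets:
    - [0.3, -0.05, 0, 0, 0, -0.1]
    - [0.6, -0.1, 0, 0, 0, -0.2]
    - [0.9, -0.16, 0, 0, 0, -0.31]
    - [0.9, -0.16, 0, 0, 0, -0.31]

```text
time_s: 1.35
position: [0.3923, -0.1721, 0.2813]
tcp_rot: [[0.031, 1.0, -0.002], [0.999, -0.031, 0.006], [0.006, -0.003, -1.0]]
force: [-1.6, -0.8, 0.2]
opening: 0.998
```

```bash
cat > st.py <<'E'
from plan import *
import sys
def go(p,yaw,n=3):
    s=bot.read_state();print(s["time_s"],s["position"],"F",s["force"],"M",s["moment"],"q",s["joint_positions"],s["opening"])
    p0=s["position"];y0=np.degrees(np.arctan2(s["tcp_rot"][1,0],s["tcp_rot"][0,0]));print("yaw",y0,"z",s["tcp_rot"][:,2])
    dy=(yaw-y0+180)%360-180
    for k in range(1,n+1): print(k,sh(p0+(np.array(p)-p0)*k/n,y0+dy*k/n,s))
if __name__=="__main__": a=[float(v) for v in sys.argv[1:]]; go(a[:3],a[3],int(a[4]) if len(a)>4 else 3)
E
python3 st.py .562 .3047 .28 165.7 3
```

```text
1.35 [ 0.3923 -0.1721  0.2813] F [-1.6115 -0.8495  0.2172] M [-0.0271 -0.122  -0.0266] q [-38.8434  11.8134 105.6648   0.2247  62.8637 -37.1483] 0.9978809409371514
yaw 88.20132515596227 z [-0.0025  0.0065 -1.    ]
1 [ 0.8032  0.2577  0.0067 -0.0007 -0.0044 -0.287 ]
2 [ 1.6064  0.5154  0.0133  0.0003 -0.0045 -0.5741]
3 [ 2.4095  0.7731  0.02    0.0013 -0.0046 -0.8611]
```

Call:
carry_out:
  targets:
    - [0.3, 0.1, 0, 0, 0, -0.1]
    - [0.6, 0.19, 0, 0, 0, -0.2]
    - [0.9, 0.29, 0, 0, 0, -0.32]
    - [0.9, 0.29, 0, 0, 0, -0.32]

```text
time_s: 1.85
position: [0.4576, 0.0075, 0.2823]
tcp_rot: [[-0.457, 0.889, -0.001], [0.889, 0.457, 0.006], [0.006, 0.002, -1.0]]
force: [0.1, -0.8, 0.4]
opening: 1.001
```

```bash
python3 st.py .562 .3047 .28 165.7 2
```

```text
1.85 [0.4576 0.0075 0.2823] F [ 0.1069 -0.7635  0.395 ] M [-0.0142 -0.0899 -0.0025] q [-13.3095  14.129  102.1333   0.3694  63.89   -40.6669] 1.0006688607108094
yaw 117.1947454994241 z [-0.0012  0.0062 -1.    ]
1 [ 0.5415  0.5717  0.0101  0.0019 -0.0036 -0.2695]
2 [ 1.0829  1.1434  0.0202  0.0027 -0.0032 -0.5389]
```

Call:
carry_out:
  targets:
    - [0.2, 0.22, 0, 0, 0, -0.1]
    - [0.4, 0.43, 0, 0, 0, -0.2]
    - [0.6, 0.64, 0, 0, 0, -0.3]
    - [0.8, 0.86, 0, 0, 0, -0.4]
    - [0.95, 1, 0.02, 0, 0, -0.5]
    - [0.95, 1, 0.02, 0, 0, -0.54]
    - [0.95, 1, 0.02, 0, 0, -0.54]

```text
time_s: 2.72
position: [0.5501, 0.2659, 0.2791]
tcp_rot: [[-0.968, 0.25, -0.002], [0.25, 0.968, 0.005], [0.003, 0.005, -1.0]]
force: [-0.7, -0.4, -0.5]
opening: 1.003
```

```bash
python3 st.py .562 .3047 .23 165.7 1
```

```text
2.725 [0.5501 0.2659 0.2791] F [-0.7267 -0.4282 -0.5037] M [ 0.1501 -0.1206  0.0046] q [ 15.1887  26.8733  81.7369   0.3215  71.3997 -60.4606] 1.0034629019323988
yaw 165.5470850239886 z [-0.0016  0.0051 -1.    ]
1 [-0.01    0.2014  0.2464  0.0029 -0.0018 -0.0017]
```

Call:
carry_out:
  targets:
    - [-0.01, 0.2, 0.1, 0.003, -0.002, 0]
    - [-0.01, 0.2, 0.22, 0.003, -0.002, 0]
    - [-0.01, 0.2, 0.24, 0.003, -0.002, 0]
    - [-0.01, 0.2, 0.24, 0.003, -0.002, 0]

```text
time_s: 3.22
position: [0.5626, 0.303, 0.2315]
tcp_rot: [[-0.968, 0.252, 0.0], [0.252, 0.968, -0.001], [-0.0, -0.0, -1.0]]
force: [-0.5, -0.6, -0.3]
opening: 1.0
```

```bash
python3 st.py .562 .3047 .181 165.7 1; python3 - <<'E'
from h import *
t=bot.capture("top");s=bot.capture("scene");cv2.imwrite("pics/t1.png",t);cv2.imwrite("pics/s1.png",s)
a=cv2.resize(t[120:260,220:360],None,fx=4,fy=4,interpolation=2);b=cv2.resize(s[110:250,320:450],None,fx=4,fy=4,interpolation=2)
cv2.imwrite("pics/g1.png",np.hstack([a[:,:400],b[:,:400]]))
E
```

```text
3.225 [0.5626 0.303  0.2315] F [-0.5183 -0.5933 -0.3082] M [ 0.113  -0.1893  0.013 ] q [ 18.3139  31.934   80.5541  -0.0391  67.5028 -57.0497] 1.0004708719617819
yaw 165.3786034147885 z [ 0.0004 -0.0005 -1.    ]
1 [ 0.0054  0.0077  0.2525 -0.0003  0.0003 -0.0036]
```

View pics/g1.png

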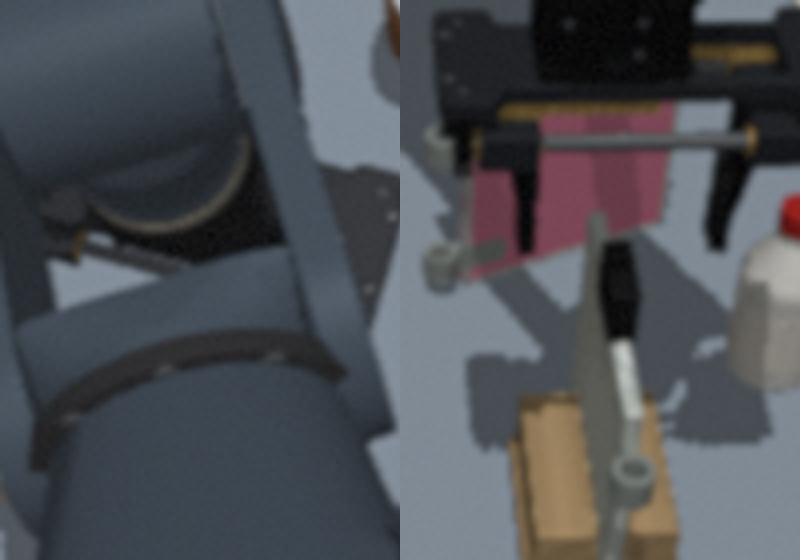

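Call:
carry_out:
  targets:
    - [0.005, 0.008, 0.1, 0, 0, -0.003]
    - [0.005, 0.008, 0.2, 0, 0, -0.003]
    - [0.005, 0.008, 0.25, 0, 0, -0.003]
    - [0.005, 0.008, 0.25, 0, 0, -0.003]
    - [0.005, 0.008, 0.25, 0, 0, -0.003]

```text
time_s: 3.95
position: [0.5632, 0.3056, 0.1835]
tcp_rot: [[-0.969, 0.247, 0.004], [0.247, 0.969, 0.001], [-0.004, 0.002, -1.0]]
force: [0.1, -0.1, -0.4]
opening: 0.996
```

```bash
python3 st.py .562 .3047 .181 165.7 1
```

```text
3.95 [0.5632 0.3056 0.1835] F [ 0.0669 -0.0909 -0.3953] M [ 0.0769 -0.1637 -0.0148] q [ 18.5228  35.1064  83.0131  -0.0284  61.6357 -57.1615] 0.9963243271410569
yaw 165.69750975003643 z [ 0.0042  0.0009 -1.    ]
1 [ 0.0045 -0.0059  0.0126  0.0012  0.0024 -0.    ]
```

Call:
carry_out:
  targets:
    - [0.004, -0.005, 0.01, 0.001, 0.002, 0]
    - [0.004, -0.005, 0.01, 0.001, 0.002, 0]
    - [0.004, -0.005, 0.01, 0.001, 0.002, 0]
    - [0.004, -0.005, 0.01, 0.001, 0.002, 0]
    - [0.004, -0.005, 0.01, 0.001, 0.002, 0]
    - [0.004, -0.005, 0.01, 0.001, 0.002, 0]
  jaw: -1

```text
time_s: 4.7
position: [0.5621, 0.3048, 0.1815]
tcp_rot: [[-0.969, 0.247, 0.001], [0.247, 0.969, 0.0], [-0.001, 0.0, -1.0]]
force: [-0.5, -0.4, 0.3]
opening: 0.398
```

```bash
python3 st.py .562 .3047 .181 165.7 1
```

```text
4.7 [0.5621 0.3048 0.1815] F [-0.4762 -0.4413  0.3436] M [ 0.0949 -0.1449 -0.0068] q [ 18.4771  35.2275  83.1523  -0.0066  61.5822 -57.2168] 0.3977970685786191
yaw 165.69701250300926 z [ 0.0007  0.0001 -1.    ]
1 [ 0.0004 -0.0008  0.0024  0.0002  0.0004 -0.    ]
```

Call:
carry_out:
  targets:
    - [0, 0, 0, 0, 0, 0]
    - [0, 0, 0, 0, 0, 0]
    - [0, 0, 0, 0, 0, 0]
    - [0, 0, 0, 0, 0, 0]
    - [0, 0, 0, 0, 0, 0]
    - [0, 0, 0, 0, 0, 0]

```text
time_s: 5.45
position: [0.5622, 0.305, 0.1815]
tcp_rot: [[-0.969, 0.247, 0.001], [0.247, 0.969, 0.0], [-0.001, 0.001, -1.0]]
force: [0.5, 1.2, -1.0]
opening: 0.183
```

```bash
python3 st.py .562 .3047 .181 165.7 1
```

```text
5.45 [0.5622 0.305  0.1815] F [ 0.4609  1.2051 -1.0136] M [ 0.4464 -0.1908  0.0116] q [ 18.4846  35.2284  83.1471   0.0124  61.5669 -57.2165] 0.1825891871688105
yaw 165.69511028997144 z [ 0.0009  0.0005 -1.    ]
1 [ 0.0004 -0.0018  0.0025  0.0004  0.0005 -0.0001]
```

Call:
carry_out:
  targets:
    - [0, 0, -0.05, 0, 0, 0]
    - [0, 0, -0.12, 0, 0, 0]
    - [0, 0, -0.2, 0, 0, 0]
    - [0, 0, -0.3, 0, 0, 0]
    - [0, 0, -0.4, 0, 0, 0]
    - [0, 0, -0.5, 0, 0, 0]
    - [0, 0, -0.55, 0, 0, 0]
    - [0, 0, -0.55, 0, 0, 0]

```text
time_s: 6.45
position: [0.5624, 0.3049, 0.2927]
tcp_rot: [[-0.969, 0.247, 0.003], [0.247, 0.969, 0.001], [-0.003, 0.001, -1.0]]
force: [-0.2, -0.7, -3.8]
opening: 0.18
```

```bash
python3 st.py .562 .3047 .291 165.7 1; python3 - <<'E'
from h import *
s=bot.capture("scene");cv2.imwrite("pics/s2.png",s)
crop(s,300,60,460,280,3,"pics/g2.png")
E
```

```text
6.45 [0.5624 0.3049 0.2927] F [-0.2093 -0.7098 -3.8389] M [ 0.1068 -0.1112 -0.0369] q [ 18.4738  28.488   76.5455  -0.0111  74.7928 -57.2164] 0.17986941847332552
yaw 165.6929339899515 z [ 0.0029  0.0008 -1.    ]
1 [ 0.0018 -0.0013  0.0087  0.0009  0.0017 -0.0001]
```

View pics/g2.png

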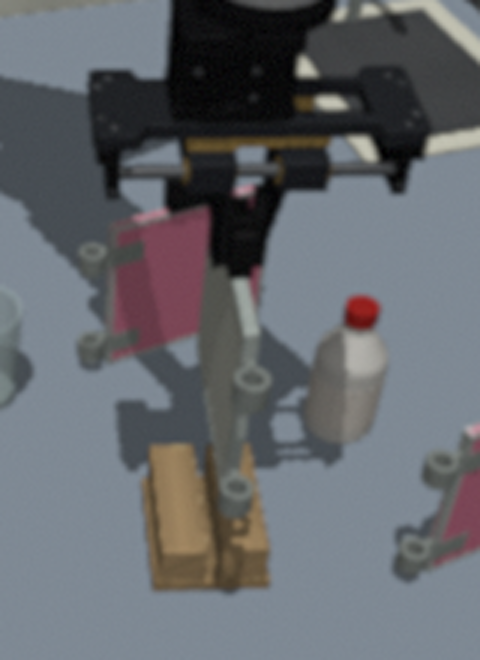

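```bash
python3 - <<'E'
from st import *
import shield
print(np.degrees(shield.p[2])+270)
q=shield.X(shield.P(-130,0,0)); print(q)
go([q[0],q[1],.27],163.2,3)
E
```

```text
163.23194118406087
[0.6102 0.0097 0.    ]
6.5 [0.5619 0.3048 0.2917] F [-0.56   -0.4549 -4.7158] M [ 0.0755 -0.0453 -0.0275] q [ 18.4768  28.548   76.6163  -0.004   74.7834 -57.217 ] 0.18161585896434762
yaw 165.69487314385145 z [ 0.0009  0.0002 -1.    ]
1 [-0.1995 -0.4566  0.0361  0.0003  0.0005  0.0092]
2 [-0.3991 -0.9132  0.0721  0.0003  0.0005  0.0185]
3 [-0.5986 -1.3698  0.1082  0.0003  0.0005  0.0277]
```

Call:
carry_out:
  targets:
    - [-0.04, -0.07, 0, 0, 0, 0]
    - [-0.08, -0.2, 0, 0, 0, 0.01]
    - [-0.15, -0.38, 0, 0, 0, 0.01]
    - [-0.23, -0.55, 0, 0, 0, 0.01]
    - [-0.3, -0.72, 0, 0, 0, 0.02]
    - [-0.38, -0.85, 0, 0, 0, 0.02]
    - [-0.42, -0.93, 0, 0, 0, 0.02]
    - [-0.44, -0.95, 0, 0, 0, 0.02]

```text
time_s: 7.5
position: [0.6, 0.0975, 0.2911]
tcp_rot: [[-0.96, 0.279, -0.001], [0.279, 0.96, 0.0], [0.001, 0.0, -1.0]]
force: [-0.2, -0.1, -4.3]
opening: 0.178
```

```bash
python3 st.py 0.6102 0.0097 .25 163.2 2
```

```text
7.5 [0.6    0.0975 0.2911] F [-0.1557 -0.0785 -4.2929] M [ 0.1498 -0.0712  0.0131] q [ -1.2959  25.9889  81.2743   0.0193  72.7698 -75.0881] 0.17765394022059525
yaw 163.78645497951425 z [-0.0006  0.0003 -1.    ]
1 [-0.0858 -0.2038  0.1026  0.0001 -0.0004  0.0033]
2 [-0.1715 -0.4076  0.2052  0.0001 -0.0004  0.0065]
```

Call:
carry_out:
  targets:
    - [-0.04, -0.09, 0.03, 0, 0, 0.002]
    - [-0.08, -0.2, 0.09, 0, 0, 0.004]
    - [-0.13, -0.31, 0.16, 0, 0, 0.006]
    - [-0.16, -0.38, 0.2, 0, 0, 0.006]
    - [-0.17, -0.41, 0.205, 0, 0, 0.006]
    - [-0.17, -0.41, 0.205, 0, 0, 0.006]

```text
time_s: 8.25
position: [0.6099, 0.0094, 0.2503]
tcp_rot: [[-0.957, 0.289, -0.0], [0.289, 0.957, 0.001], [0.0, 0.001, -1.0]]
force: [0.4, -0.6, -4.7]
opening: 0.181
```

```bash
python3 st.py 0.6102 0.0097 .222 163.2 2; python3 - <<'E'
from h import *
for n in("top","scene"):
    cv2.imwrite(f"pics/{n}3.png",bot.capture(n))
E
```

```text
8.25 [0.6099 0.0094 0.2503] F [ 0.4251 -0.6241 -4.6553] M [ 0.1033 -0.1674  0.03  ] q [ -9.6225  28.5174  83.7718   0.0444  67.7288 -82.8703] 0.180540444669564
yaw 163.23098010645586 z [-0.0002  0.0008 -1.    ]
1 [-0.0004  0.0009  0.0706  0.0004 -0.0003  0.0002]
2 [-0.0008  0.0018  0.1413  0.0004 -0.0003  0.0003]
```

View pics/top3.png

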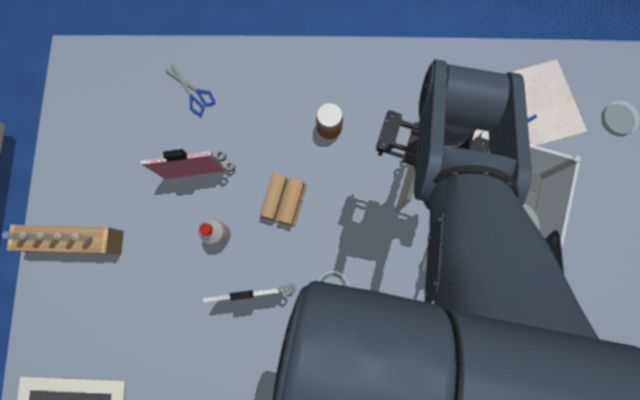

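View pics/scene3.png

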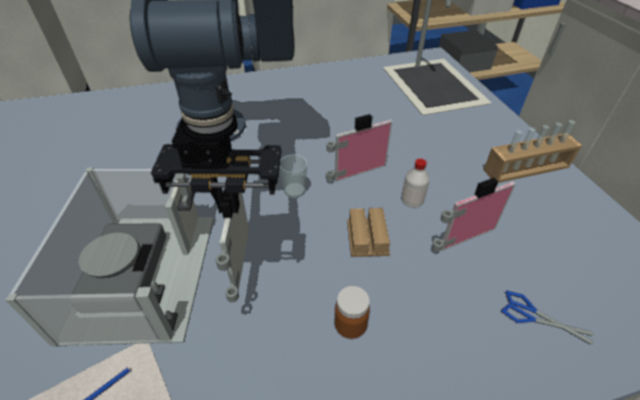

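```bash
python3 - <<'E'
from h import *
s=cv2.imread("pics/scene3.png")
g=(255*(s/255.)**0.6).astype(np.uint8)
crop(g,205,180,255,310,6,"pics/k3.png")
c=cv2.resize(g[180:310,205:255],None,fx=6,fy=6,interpolation=2)
yaw=np.radians(163.23);y=-np.array([np.cos(yaw),np.sin(yaw),0])
for z in(130,34):
    q=np.array([.6099,.0094,.2503-.1815+.012+z/1000])+y*.09
    u=proj("scene",q)[0];print(z,q,u)
    cv2.circle(c,tuple(int(v) for v in (u+.5-[205,180])*6),3,(255,0,255),-1)
cv2.imwrite("pics/k3.png",c[:600*780//780][-600:])
E
```

```text
130 [ 0.6961 -0.0166  0.2108] [222.5941 257.7578]
34 [ 0.6961 -0.0166  0.1148] [231.2484 290.6554]
```

View pics/k3.png

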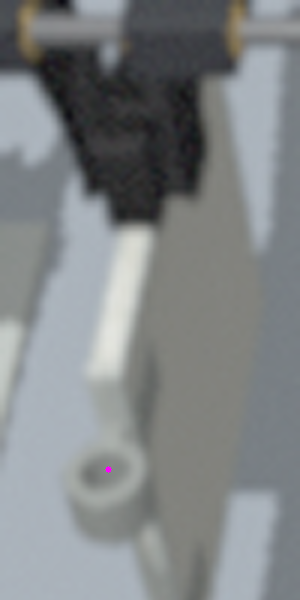

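```bash
python3 - <<'E'
from h import *
s=cv2.imread("pics/scene3.png")
g=(255*(s/255.)**0.6).astype(np.uint8)
c=cv2.resize(g[250:305,208:248],None,fx=10,fy=10,interpolation=2)
for u in((222.5941,257.7578),(231.2484,290.6554)):
    cv2.circle(c,tuple(int(v) for v in (np.array(u)+.5-[208,250])*10),2,(255,0,255),-1)
cv2.imwrite("pics/k3b.png",c)
E
```

```text
(no output)
```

View pics/k3b.png

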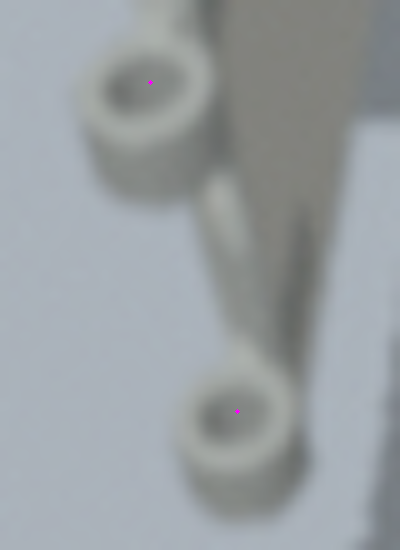

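```bash
python3 - <<'E'
from st import *
import shield
for x in(-130,-40,0):
    q=shield.X(shield.P(x,-1,0)); print(x);go([q[0],q[1],.2195],163.2,1)
E
```

```text
-130
8.35 [0.61   0.01   0.2506] F [ 0.2764  0.4345 -3.5746] M [ 0.0824 -0.1466 -0.0045] q [ -9.5629  28.4848  83.768    0.0494  67.7302 -82.8641] 0.18248431151047845
yaw 163.282459074742 z [ 0.0004  0.0007 -1.    ]
1 [ 0.0035 -0.0013  0.1556  0.0005  0.0001  0.0009]
-40
8.35 [0.61   0.01   0.2506] F [ 0.2764  0.4345 -3.5746] M [ 0.0824 -0.1466 -0.0045] q [ -9.5629  28.4848  83.768    0.0494  67.7302 -82.8641] 0.18248431151047845
yaw 163.282459074742 z [ 0.0004  0.0007 -1.    ]
1 [ 0.0039 -0.4513  0.1552  0.0005  0.0001  0.0009]
0
8.35 [0.61   0.01   0.2506] F [ 0.2764  0.4345 -3.5746] M [ 0.0824 -0.1466 -0.0045] q [ -9.5629  28.4848  83.768    0.0494  67.7302 -82.8641] 0.18248431151047845
yaw 163.282459074742 z [ 0.0004  0.0007 -1.    ]
1 [ 0.0041 -0.6513  0.1551  0.0005  0.0001  0.0009]
```

Call:
carry_out:
  targets:
    - [0, 0, 0.05, 0, 0, 0]
    - [0.003, 0, 0.11, 0, 0, 0]
    - [0.003, 0, 0.155, 0, 0, 0.001]
    - [0.003, -0.05, 0.155, 0, 0, 0.001]
    - [0.004, -0.15, 0.155, 0, 0, 0.001]
    - [0.004, -0.25, 0.155, 0, 0, 0.001]
    - [0.004, -0.35, 0.155, 0, 0, 0.001]
    - [0.004, -0.42, 0.155, 0, 0, 0.001]
    - [0.004, -0.48, 0.155, 0, 0, 0.001]
    - [0.004, -0.5, 0.155, 0, 0, 0.001]
    - [0.004, -0.5, 0.155, 0, 0, 0.001]

```text
time_s: 9.72
position: [0.5805, -0.0855, 0.2195]
tcp_rot: [[-0.957, 0.289, 0.001], [0.289, 0.957, 0.001], [-0.0, 0.001, -1.0]]
force: [0.9, 0.2, -4.2]
opening: 0.183
```

```bash
python3 - <<'E'
from st import *
import shield
q=shield.X(shield.P(0,-1,0));go([q[0],q[1],.2195],163.2,1)
s=bot.capture("scene");cv2.imwrite("pics/s4.png",s)
g=(255*(s/255.)**0.6).astype(np.uint8)
crop(g,130,220,220,330,5,"pics/k4.png")
E
```

```text
9.725 [ 0.5805 -0.0855  0.2195] F [ 0.8808  0.2223 -4.2094] M [ 0.1013 -0.1157 -0.0262] q [-19.3145  28.7519  89.0638   0.0784  62.175  -92.5254] 0.18347189894612562
yaw 163.17433954958145 z [ 0.0006  0.0011 -1.    ]
1 [-0.0001 -0.1515  0.0001  0.0008  0.0001 -0.0003]
```

View pics/k4.png

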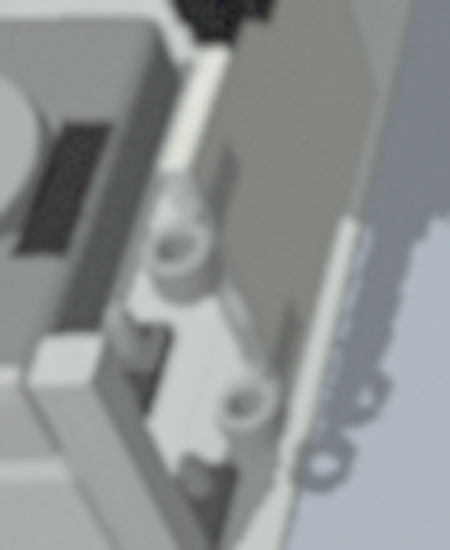

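```bash
python3 - <<'E'
from h import *
import shield
s=cv2.imread("pics/s4.png")
g=(255*(s/255.)**0.6).astype(np.uint8)
c=cv2.resize(g[250:330,145:195],None,fx=10,fy=10,interpolation=2)
st=dict(p=np.array([.5805,-.0855,.2195]));yaw=np.radians(163.2);y=-np.array([np.cos(yaw),np.sin(yaw),0])
D=lambda u:tuple(int(v) for v in (np.array(u)+.5-[145,250])*10)
for z in(130,34):
    q=st["p"]+[0,0,-.1695+z/1000]+y*.09;u=proj("scene",q)[0];print("kn",z,q,u);cv2.circle(c,D(u),3,(255,0,255),-1)
for z in(144,48):
    u=proj("scene",shield.X(shield.P(0,90,z)))[0];print("pin",z,u);cv2.circle(c,D(u),3,(0,255,0),-1)
cv2.imwrite("pics/k4b.png",c[100:700])
E
```

```text
kn 130 [ 0.6667 -0.1115  0.18  ] [165.6396 268.577 ]
kn 34 [ 0.6667 -0.1115  0.084 ] [179.1325 299.7251]
pin 144 [153.079  281.4353]
pin 48 [167.2402 310.5665]
```

View pics/k4b.png

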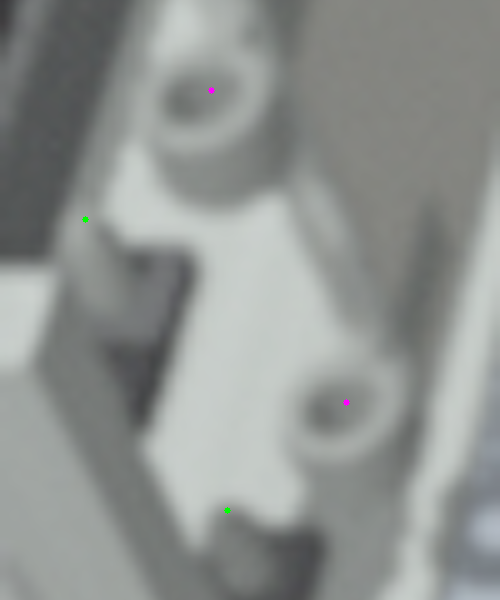

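Call:
carry_out:
  targets:
    - [0, -0.04, 0, 0, 0, 0]
    - [0, -0.08, 0, 0, 0, 0]
    - [0, -0.12, 0, 0, 0, 0]
    - [0, -0.145, 0, 0, 0, 0]
    - [0, -0.15, 0, 0.001, 0, 0]
    - [0, -0.15, 0, 0.001, 0, 0]
    - [0, -0.15, 0, 0.001, 0, 0]

```text
time_s: 10.65
position: [0.5719, -0.1136, 0.2195]
tcp_rot: [[-0.957, 0.289, 0.0], [0.289, 0.957, -0.0], [-0.0, -0.0, -1.0]]
force: [-0.2, 0.2, -3.0]
opening: 0.181
```

```bash
cat > chk.py <<'E'
from st import *
import shield,sys
q=shield.X(shield.P(0,-1,0));st=bot.read_state();go([q[0],q[1],.208],163.2,1)
n=sys.argv[1]
s=bot.capture("scene");cv2.imwrite(f"pics/s{n}.png",s)
g=(255*(s/255.)**0.6).astype(np.uint8)
c=cv2.resize(g[255:330,135:190],None,fx=8,fy=8,interpolation=2)
p=st["position"];y=-st["tcp_rot"][:,0]
D=lambda u:tuple(int(v) for v in (np.array(u)+.5-[135,255])*8)
for z in(130,34):
    u=proj("scene",p+[0,0,-.1695+z/1000]+y*.09)[0];print("kn",z,u);cv2.circle(c,D(u),2,(255,0,255),-1)
for z in(144,48):
    u=proj("scene",shield.X(shield.P(0,90,z)))[0];cv2.circle(c,D(u),2,(0,255,0),-1)
cv2.imwrite(f"pics/k{n}.png",c)
E
python3 chk.py 5
```

```text
10.65 [ 0.5719 -0.1136  0.2195] F [-0.2319  0.1938 -2.9627] M [ 0.1166 -0.1139 -0.0107] q [-22.2089  28.491   89.589   -0.0125  61.9139 -95.4179] 0.18091550163000678
yaw 163.21492871503963 z [ 0.     -0.0002 -1.    ]
1 [-0.0005 -0.0041  0.0574 -0.0001  0.0001  0.0002]
kn 130 [147.7336 268.5155]
kn 34 [162.8484 299.7119]
```

View pics/k5.png

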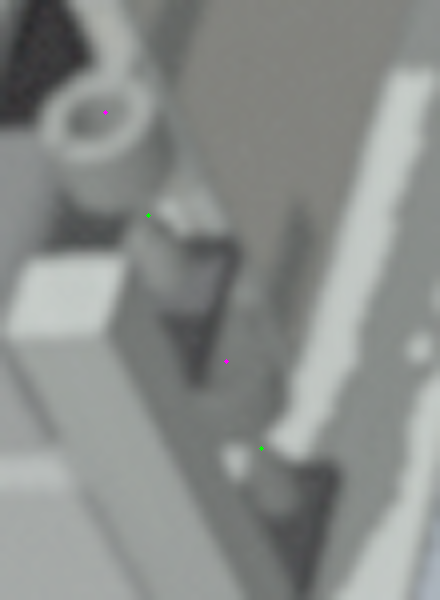

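```bash
python3 - <<'E'
from h import *
import shield
s=cv2.imread("pics/s5.png");g=(255*(s/255.)**0.6).astype(np.uint8)
c=cv2.resize(g[255:330,135:190],None,fx=12,fy=12,interpolation=2)
D=lambda u:tuple(int(round(v)) for v in (np.array(u)+.5-[135,255])*12)
X=lambda *a:proj("scene",shield.X(shield.P(*a)))[0]
for z in(122,144,180,26,48):cv2.circle(c,D(X(0,90,z)),2,(0,255,0),-1); print(z,X(0,90,z))
for z0,r in((122,5),(138,5),(144,2),(26,5),(42,5),(48,2)):
    for a in np.linspace(0,6.28,40):cv2.circle(c,D(X(r*np.cos(a),90+r*np.sin(a),z0)),0,(0,200,255),-1)
for a in np.linspace(0,6.28,60):
    cv2.circle(c,D(X(11.5*np.cos(a),90+11.5*np.sin(a),180)),0,(255,0,255),-1)
    cv2.circle(c,D(X(11.5*np.cos(a),90+11.5*np.sin(a),160)),0,(255,0,255),-1)
    cv2.circle(c,D(X(6.5*np.cos(a),90+6.5*np.sin(a),180)),0,(255,0,255),-1)
    cv2.circle(c,D(X(11.5*np.cos(a),90+11.5*np.sin(a),84)),0,(255,0,255),-1)
    cv2.circle(c,D(X(11.5*np.cos(a),90+11.5*np.sin(a),64)),0,(255,0,255),-1)
cv2.imwrite("pics/k5b.png",c[50:650])
E
```

```text
122 [156.56   288.5804]
144 [153.079  281.4353]
180 [147.0379 269.0593]
26 [170.1427 316.5579]
48 [167.2402 310.5665]
```

View pics/k5b.png

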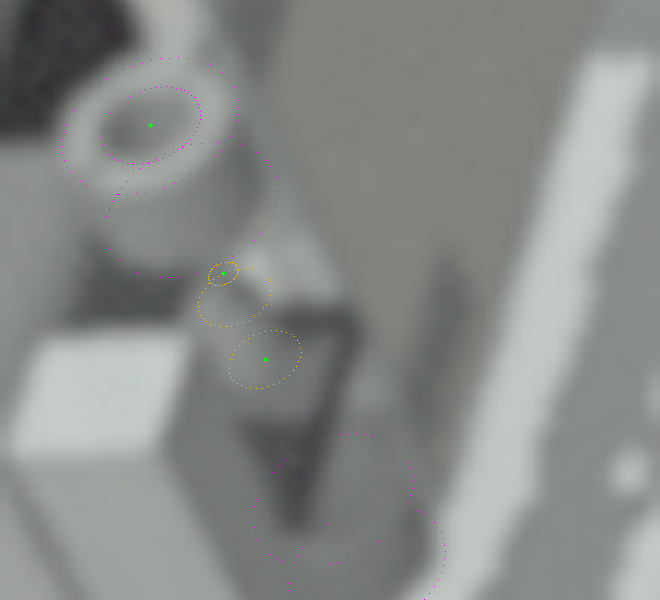

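Call:
carry_out:
  targets:
    - [0, -0.001, 0.02, 0, 0, 0]
    - [0, -0.001, 0.04, 0, 0, 0]
    - [0, -0.001, 0.06, 0, 0, 0]
    - [0, -0.001, 0.065, 0, 0, 0]
    - [0, -0.001, 0.065, 0, 0, 0]

```text
time_s: 11.32
position: [0.5718, -0.1138, 0.2063]
tcp_rot: [[-0.957, 0.289, -0.0], [0.289, 0.957, -0.0], [0.0, -0.0, -1.0]]
force: [1.2, -0.5, -3.7]
opening: 0.183
```

```bash
python3 - <<'E'
from st import *
import shield
s=bot.capture("scene");cv2.imwrite("pics/s6.png",s)
go([.5719,-.1136,.199],163.2,1)
st=bot.read_state();L=(st["position"][2]-.1815)*1000;print("lift",L)
g=(255*(s/255.)**0.5).astype(np.uint8)
c=cv2.resize(g[260:325,135:185],None,fx=12,fy=12,interpolation=2)
D=lambda u:tuple(int(round(v)) for v in (np.array(u)+.5-[135,260])*12)
X=lambda *a:proj("scene",shield.X(shield.P(*a)))[0]
for r,z in((11.5,142),(6.5,142),(11.5,122),(11.5,46),(6.5,46),(11.5,26)):
  for a in np.linspace(0,6.28,60):
    cv2.circle(c,D(X(r*np.cos(a),90+r*np.sin(a),z+L)),0,(255,0,255),-1)
cv2.imwrite("pics/k6.png",c[:600])
E
```

```text
11.375 [ 0.5719 -0.1139  0.2065] F [-0.1703 -0.8452 -4.2062] M [ 0.0211 -0.1054 -0.0013] q [-22.228   29.4282  90.3118  -0.0133  60.2465 -95.438 ] 0.1814669743415867
yaw 163.2166213501414 z [ 0.0001 -0.0003 -1.    ]
1 [ 0.0004  0.0013  0.0374 -0.0001  0.0001  0.0002]
lift 24.990044348126823
```

View pics/k6.png

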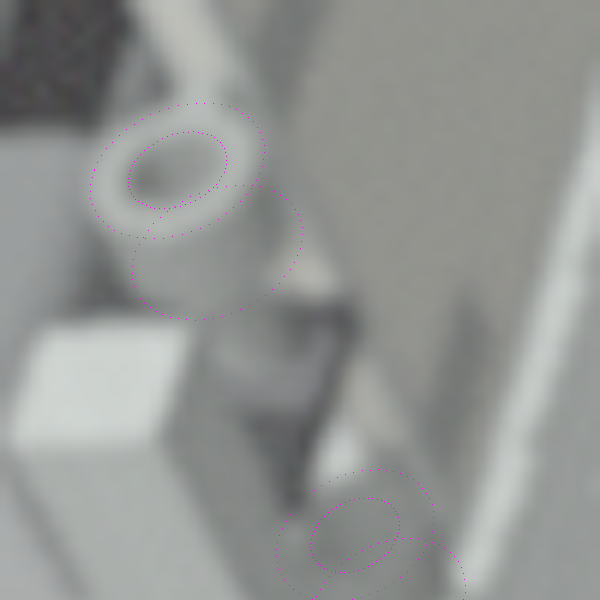

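Call:
carry_out:
  targets:
    - [0, 0, 0.01, 0, 0, 0]
    - [0, 0, 0.02, 0, 0, 0]
    - [0, 0, 0.03, 0, 0, 0]
    - [0, 0, 0.04, 0, 0, 0]
    - [0, 0, 0.04, 0, 0, 0]

```text
time_s: 12.0
position: [0.5718, -0.1138, 0.1982]
tcp_rot: [[-0.957, 0.289, -0.0], [0.289, 0.957, -0.0], [0.0, -0.0, -1.0]]
force: [-0.2, 0.3, -4.8]
opening: 0.183
```

```bash
python3 st.py .5719 -.1138 .1815 163.2 1
```

```text
12.0 [ 0.5718 -0.1138  0.1982] F [-0.1686  0.3256 -4.8029] M [ 0.0936 -0.0937 -0.0134] q [-22.2259  30.0384  90.7523  -0.0126  59.2274 -95.4389] 0.1832413633125006
yaw 163.21938239956495 z [-0.0004 -0.0001 -1.    ]
1 [-0.0007  0.0001  0.0837 -0.0001 -0.0002  0.0002]
```

Call:
carry_out:
  targets:
    - [0, 0, 0.01, 0, 0, 0]
    - [0, 0, 0.02, 0, 0, 0]
    - [0, 0, 0.03, 0, 0, 0]
    - [0, 0, 0.04, 0, 0, 0]
    - [0, 0, 0.04, 0, 0, 0]

```text
time_s: 12.62
position: [0.5716, -0.1138, 0.19]
tcp_rot: [[-0.957, 0.289, -0.001], [0.289, 0.957, 0.0], [0.001, -0.0, -1.0]]
force: [0.2, -0.4, -4.2]
opening: 0.184
```

```bash
python3 st.py .5719 -.1138 .1815 163.2 1
```

```text
12.625 [ 0.5716 -0.1138  0.19  ] F [ 0.1636 -0.4358 -4.2404] M [ 0.1023 -0.1804 -0.016 ] q [-22.2297  30.658   91.1776  -0.0152  58.2067 -95.4378] 0.18410210958002582
yaw 163.21612044335245 z [-0.0008  0.0001 -1.    ]
1 [-0.0013  0.0003  0.0425 -0.0001 -0.0005  0.0002]
```

Call:
carry_out:
  targets:
    - [0, 0, 0.01, 0, 0, 0]
    - [0, 0, 0.02, 0, 0, 0]
    - [0, 0, 0.03, 0, 0, 0]
    - [0, 0, 0.037, 0, 0, 0]
    - [0, 0, 0.037, 0, 0, 0]

```text
time_s: 13.25
position: [0.5716, -0.1138, 0.1825]
tcp_rot: [[-0.957, 0.289, -0.001], [0.289, 0.957, 0.0], [0.001, -0.0, -1.0]]
force: [-0.4, -0.3, -4.2]
opening: 0.18
```

```bash
python3 st.py .5719 -.1138 .1815 163.2 1
```

```text
13.25 [ 0.5716 -0.1138  0.1825] F [-0.3842 -0.3471 -4.1566] M [ 0.0885 -0.0641 -0.0333] q [-22.2321  31.238   91.5492  -0.0184  57.2642 -95.4369] 0.18014058756335283
yaw 163.21475502168627 z [-0.0009  0.0001 -1.    ]
1 [-0.0013  0.0005  0.0048 -0.0001 -0.0006  0.0002]
```

Lift is 1 mm with no contact yet; I'll ease down until the weight is taken.

Call:
carry_out:
  targets:
    - [0, 0, 0.004, 0, 0, 0]
    - [0, 0, 0.008, 0, 0, 0]
    - [0, 0, 0.01, 0, 0, 0]
    - [0, 0, 0.01, 0, 0, 0]

```text
time_s: 13.75
position: [0.5715, -0.1137, 0.1812]
tcp_rot: [[-0.957, 0.289, -0.001], [0.289, 0.957, -0.0], [0.001, -0.0, -1.0]]
force: [-3.2, 0.1, 4.4]
opening: 0.177
```

```bash
python3 st.py .5719 -.1138 .1815 163.2 1
```

```text
13.75 [ 0.5715 -0.1137  0.1812] F [-3.1704  0.1211  4.3907] M [ 0.2247  0.2107 -0.0155] q [-22.2263  31.3231  91.6367  -0.0228  57.0782 -95.4339] 0.17668782766824703
yaw 163.21995980742335 z [-0.0007 -0.0001 -1.    ]
1 [-0.0019  0.0002 -0.0015 -0.0002 -0.0004  0.0002]
```

Call:
carry_out:
  targets:
    - [0, 0, 0, 0, 0, 0]
    - [0, 0, 0, 0, 0, 0]
    - [0, 0, -0.005, 0, 0, 0]
    - [0, 0, -0.005, 0, 0, 0]
    - [0, 0, -0.005, 0, 0, 0]
    - [0, 0, -0.005, 0, 0, 0]
  jaw: 0

```text
time_s: 14.5
position: [0.5715, -0.1137, 0.1821]
tcp_rot: [[-0.957, 0.289, -0.001], [0.289, 0.957, -0.0], [0.001, -0.0, -1.0]]
force: [-1.2, 0.1, 0.5]
opening: 0.498
```

```bash
python3 st.py .5719 -.1138 .25 163.2 1
```

```text
14.5 [ 0.5715 -0.1137  0.1821] F [-1.1806  0.0874  0.5415] M [ 0.1057 -0.1396 -0.0273] q [-22.2274  31.252   91.591   -0.0223  57.2003 -95.4355] 0.4981543757021826
yaw 163.22015405897238 z [-0.0008 -0.     -1.    ]
1 [-0.0018  0.0002 -0.3394 -0.0002 -0.0005  0.0002]
```

Call:
carry_out:
  targets:
    - [0, 0, -0.1, 0, 0, 0]
    - [0, 0, -0.25, 0, 0, 0]
    - [0, 0, -0.4, 0, 0, 0]
    - [0, 0, -0.4, 0, 0, 0]

```text
time_s: 15.0
position: [0.5731, -0.1143, 0.2646]
tcp_rot: [[-0.957, 0.289, 0.005], [0.289, 0.957, -0.002], [-0.005, -0.001, -1.0]]
force: [0.1, 0.0, -0.8]
opening: 0.499
```

```bash
python3 - <<'E'
from st import *
import shield
go([.5719,-.1138,.27],163.2,1)
s=bot.capture("scene");cv2.imwrite("pics/s7.png",s)
t=bot.capture("top");cv2.imwrite("pics/t7.png",t)
g=(255*(s/255.)**0.6).astype(np.uint8)
c=cv2.resize(g[150:340,110:240],None,fx=5,fy=5,interpolation=2)
D=lambda u:tuple(int(round(v)) for v in (np.array(u)+.5-[110,150])*5)
X=lambda *a:proj("scene",shield.X(shield.P(*a)))[0]
for q in((0,90,142),(0,90,46),(4,-85,162),(-4,-85,162),(4,74,162),(-4,74,162),(-4,-85,12),(-4,74,12),(-12,-122,204)): cv2.circle(c,D(X(*q)),2,(255,0,255),-1)
cv2.imwrite("pics/k7.png",c[:800][-800:][:, :650][100:700])
E
```

```text
15.0 [ 0.5731 -0.1143  0.2646] F [ 0.0968  0.0249 -0.79  ] M [ 0.0986 -0.0926 -0.0018] q [-22.2195  25.4803  86.7802  -0.0205  67.4356 -95.4363] 0.49909079572728365
yaw 163.22480927634592 z [ 0.0048 -0.0023 -1.    ]
1 [ 0.0063  0.0007 -0.0272 -0.0005  0.0033  0.0003]
```

View pics/k7.png

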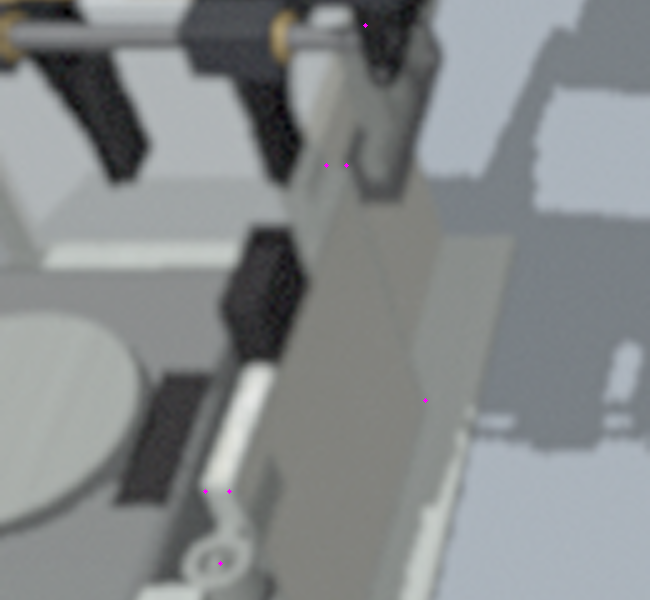

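View pics/s7.png

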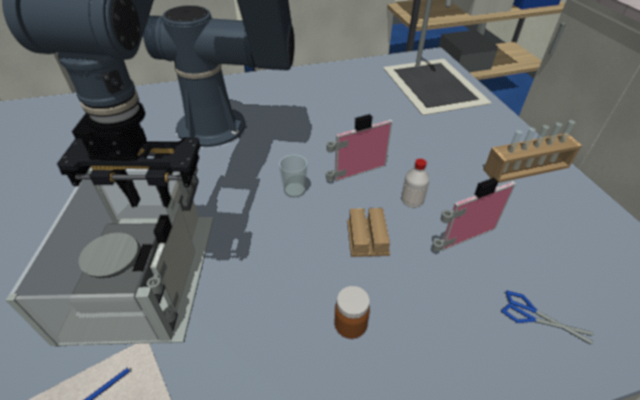

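```bash
python3 - <<'E'
from st import *
import shield
for x,z in((-50,.2646),(-50,.197)):
    q=shield.X(shield.P(x,0,0));print(x,z);go([q[0],q[1],z],163.2,1)
for y in(-122,-118,-114): print(y,proj("top",shield.X(shield.P(-12,y,204))),proj("scene",shield.X(shield.P(-12,y,204))))
E
```

```text
-50 0.2646
15.1 [ 0.5712 -0.1136  0.2617] F [-0.3304 -0.0699 -0.897 ] M [ 0.1173 -0.1491  0.0051] q [-22.2252  25.6475  86.9997  -0.0185  67.4295 -95.4381] 0.502092867022331
yaw 163.21995919788301 z [-0.0014  0.0002 -1.    ]
1 [-0.009   0.2465 -0.0147 -0.0001 -0.0009  0.0002]
-50 0.197
15.1 [ 0.5712 -0.1136  0.2617] F [-0.3304 -0.0699 -0.897 ] M [ 0.1173 -0.1491  0.0051] q [-22.2252  25.6475  86.9997  -0.0185  67.4295 -95.4381] 0.502092867022331
yaw 163.21995919788301 z [-0.0014  0.0002 -1.    ]
1 [-0.0095  0.2466  0.3233 -0.0001 -0.0009  0.0002]
-122 [[456.7594 236.9436]] [[182.4324 174.5745]]
-118 [[457.2739 235.0526]] [[181.9393 175.8987]]
-114 [[457.7875 233.1643]] [[181.4426 177.2321]]
```

Call:
carry_out:
  targets:
    - [-0.01, 0.1, -0.02, 0, 0, 0]
    - [-0.01, 0.25, -0.02, 0, 0, 0]
    - [-0.01, 0.25, -0.02, 0, 0, 0]
    - [-0.01, 0.25, 0, 0, 0, 0]
    - [-0.01, 0.25, 0, 0, 0, 0]
    - [-0.01, 0.25, 0, 0, 0, 0]
    - [-0.01, 0.25, 0.1, 0, 0, 0]
    - [-0.01, 0.25, 0.25, 0, 0, 0]
    - [-0.01, 0.25, 0.32, 0, 0, 0]
    - [-0.01, 0.25, 0.32, 0, 0, 0]
  jaw: -1

```text
time_s: 16.35
position: [0.5869, -0.0664, 0.1968]
tcp_rot: [[-0.957, 0.289, -0.003], [0.289, 0.957, 0.001], [0.004, -0.0, -1.0]]
force: [-0.8, 1.1, 0.8]
opening: 0.006
```

```bash
python3 - <<'E'
from st import *
import shield
for x,z in((-25,.197),(-22,.197)):
    q=shield.X(shield.P(x,0,0));print(x,z);go([q[0],q[1],z],163.2,1)
s=bot.capture("scene");cv2.imwrite("pics/s8.png",s);crop(s,100,120,260,330,3,"pics/k8.png")
E
```

```text
-25 0.197
16.35 [ 0.5869 -0.0664  0.1968] F [-0.8128  1.1457  0.8161] M [ 0.0632 -0.1132 -0.    ] q [-17.2803  30.7492  89.5764  -0.0166  59.8782 -90.4651] 0.005513656521884301
yaw 163.19306538032734 z [-0.0035  0.0008 -1.    ]
1 [-0.002  -0.1269 -0.0009 -0.0001 -0.0023 -0.0001]
-22 0.197
16.35 [ 0.5869 -0.0664  0.1968] F [-0.8128  1.1457  0.8161] M [ 0.0632 -0.1132 -0.    ] q [-17.2803  30.7492  89.5764  -0.0166  59.8782 -90.4651] 0.005513656521884301
yaw 163.19306538032734 z [-0.0035  0.0008 -1.    ]
1 [-0.002  -0.1419 -0.0009 -0.0001 -0.0023 -0.0001]
```

View pics/k8.png

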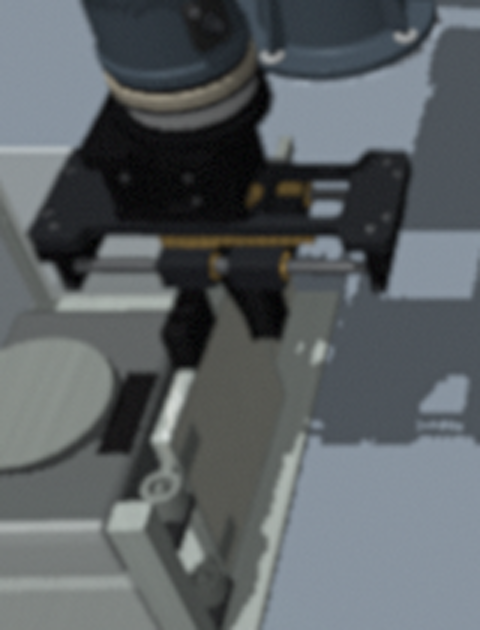

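Call:
carry_out:
  targets:
    - [0, -0.05, 0, 0, 0, 0]
    - [0, -0.09, 0, 0, 0, 0]
    - [0, -0.12, 0, 0, 0, 0]
    - [0, -0.13, 0, 0, 0, 0]
    - [0, -0.14, 0, 0, 0, 0]
    - [0, -0.14, 0, 0, 0, 0]

```text
time_s: 17.15
position: [0.5795, -0.0933, 0.1978]
tcp_rot: [[-0.957, 0.289, -0.001], [0.289, 0.957, 0.0], [0.001, -0.0, -1.0]]
force: [-0.2, 0.0, 0.3]
opening: 0.006
```

```bash
python3 - <<'E'
from st import *
import shield
s=bot.capture("scene");cv2.imwrite("pics/s9.png",s);crop(s,130,170,230,300,5,"pics/k9.png")
st=bot.read_state();d=st["position"]-shield.X(shield.P(0,0,0));a=shield.p[2];print("shield x",1e3*(d[0]*np.cos(a)+d[1]*np.sin(a)),1e3*(-d[0]*np.sin(a)+d[1]*np.cos(a)),"Fx",st["force"][0]*np.cos(a)+st["force"][1]*np.sin(a))
E
```

```text
shield x -22.584619548873405 0.3208630851651859 Fx 0.30746843459150275
```

View pics/k9.png

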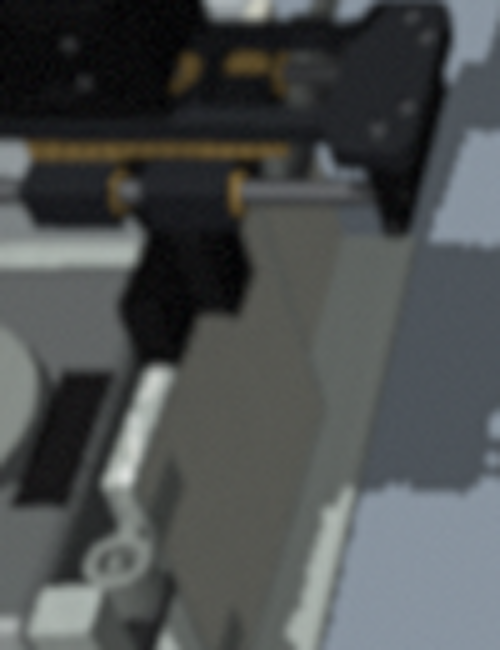

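Call:
carry_out:
  targets:
    - [0, -0.005, 0, 0, 0, 0]
    - [0, -0.01, 0, 0, 0, 0]
    - [0, -0.015, 0, 0, 0, 0]
    - [0, -0.015, 0, 0, 0, 0]

```text
time_s: 17.7
position: [0.5786, -0.0962, 0.1977]
tcp_rot: [[-0.957, 0.289, -0.001], [0.289, 0.957, 0.0], [0.001, -0.0, -1.0]]
force: [0.3, 0.7, 0.3]
opening: 0.005
```

Call:
carry_out:
  targets:
    - [0, -0.005, 0, 0, 0, 0]
    - [0, -0.01, 0, 0, 0, 0]
    - [0, -0.01, 0, 0, 0, 0]

```text
time_s: 18.08
position: [0.5781, -0.098, 0.1978]
tcp_rot: [[-0.957, 0.289, -0.001], [0.289, 0.957, 0.001], [0.001, 0.0, -1.0]]
force: [0.0, 1.0, -0.2]
opening: 0.006
```

Call:
carry_out:
  targets:
    - [0, -0.005, 0, 0, 0, 0]
    - [0, -0.01, 0, 0, 0, 0]
    - [0, -0.01, 0, 0, 0, 0]

```text
time_s: 18.45
position: [0.5776, -0.0998, 0.1978]
tcp_rot: [[-0.957, 0.289, -0.001], [0.289, 0.957, 0.001], [0.001, 0.001, -1.0]]
force: [0.2, 1.5, 0.6]
opening: 0.006
```

Call:
carry_out:
  targets:
    - [0, -0.004, 0, 0, 0, 0]
    - [0, -0.008, 0, 0, 0, 0]
    - [0, -0.008, 0, 0, 0, 0]

```text
time_s: 18.82
position: [0.5771, -0.101, 0.1979]
tcp_rot: [[-0.957, 0.289, -0.001], [0.289, 0.957, 0.002], [0.001, 0.001, -1.0]]
force: [0.4, 3.1, 0.7]
opening: 0.003
```

```bash
cat > w.py <<'E'
from st import *
import shield
st=bot.read_state();d=st["position"]-shield.X(shield.P(0,0,0));a=shield.p[2];f=st["force"]
print("shield xy",1e3*(d[0]*np.cos(a)+d[1]*np.sin(a)),1e3*(-d[0]*np.sin(a)+d[1]*np.cos(a)),"F",f[0]*np.cos(a)+f[1]*np.sin(a),-f[0]*np.sin(a)+f[1]*np.cos(a))
E
python3 w.py;python3 - <<'E'
from h import *
s=bot.capture("scene");cv2.imwrite("pics/s10.png",s);crop(s,130,170,230,300,5,"pics/k10.png")
E
```

```text
shield xy -14.424419409870316 0.25177470965099225 F -3.0354308668132695 -0.5037666615909546
```

View pics/k10.png

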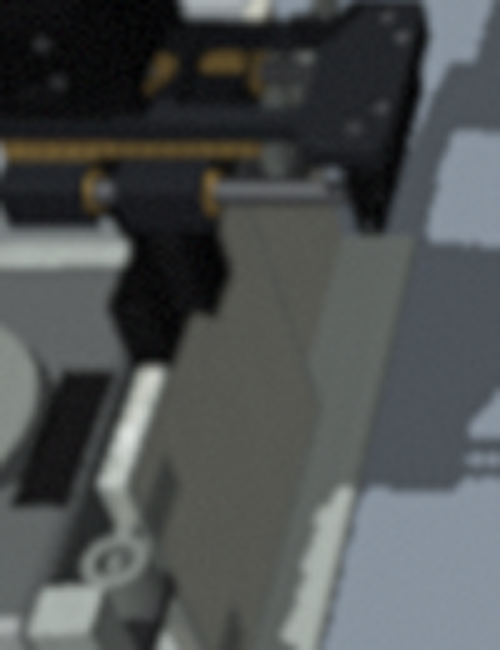

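Call:
carry_out:
  targets:
    - [0, -0.003, 0, 0, 0, 0]
    - [0, -0.006, 0, 0, 0, 0]
    - [0, -0.006, 0, 0, 0, 0]

```text
time_s: 19.25
position: [0.577, -0.1012, 0.1979]
tcp_rot: [[-0.957, 0.29, -0.0], [0.29, 0.957, 0.003], [0.001, 0.003, -1.0]]
force: [2.3, 6.2, 1.0]
opening: 0.007
```

```bash
python3 w.py
```

```text
shield xy -14.267674839367292 0.23794206259358275 F -6.649601711508602 0.4403333650980523
```

Call:
carry_out:
  targets:
    - [0, 0.02, 0, 0, 0, 0]
    - [0, 0.08, 0, 0, 0, 0]
    - [0, 0.16, 0, 0, 0, 0]
    - [0, 0.18, -0.1, 0, 0, 0]
    - [0, 0.18, -0.25, 0, 0, 0]
    - [0, 0.18, -0.32, 0, 0, 0]
    - [0.1, 0.13, -0.32, 0, 0, 0]
    - [0.3, 0.08, -0.32, 0, 0, 0]
    - [0.5, 0.03, -0.32, 0, 0, 0]
    - [0.7, -0.01, -0.32, 0, 0, 0]
    - [0.78, -0.01, -0.32, 0, 0, 0]
    - [0.78, -0.01, -0.32, 0, 0, 0]
    - [0.78, -0.01, -0.32, 0, 0, 0]

```text
time_s: 20.88
position: [0.4291, -0.0586, 0.2624]
tcp_rot: [[-0.957, 0.29, 0.002], [0.29, 0.957, 0.003], [-0.001, 0.003, -1.0]]
force: [0.1, 0.2, 0.9]
opening: 0.004
```

```bash
python3 w.py;python3 - <<'E'
from st import *
import shield
for n in("scene","top"):
    s=bot.capture(n);cv2.imwrite(f"pics/{n}11.png",s)
s=cv2.imread("pics/scene11.png");g=(255*(s/255.)**0.6).astype(np.uint8);crop(g,120,130,240,330,3,"pics/k11.png")
q=shield.X(shield.P(-12,-155,0));go([q[0],q[1],.199],163.2,1)
E
```

```text
shield xy -12.316615114938257 -153.67110859814133 F -0.24033382139143744 0.006892354511297841
20.975 [ 0.4288 -0.0586  0.2622] F [-0.0676 -0.3117 -0.4536] M [ 0.0828 -0.0986 -0.0409] q [-22.7598  13.6162 106.8655   0.2034  59.524  -96.0362] 0.0062010342555295405
yaw 163.17322116836814 z [ 0.0011  0.0029 -1.    ]
1 [ 0.0052 -0.0023  0.3159  0.0019  0.0001 -0.0003]
```

View pics/k11.png

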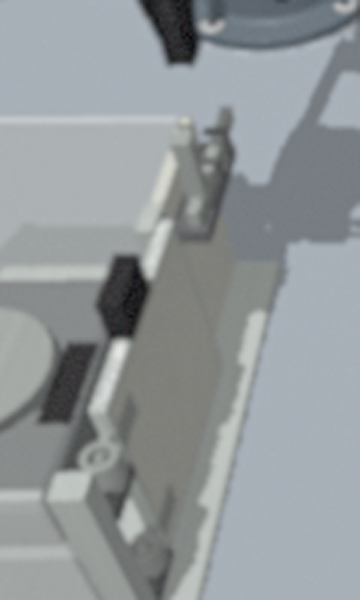

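View pics/top11.png

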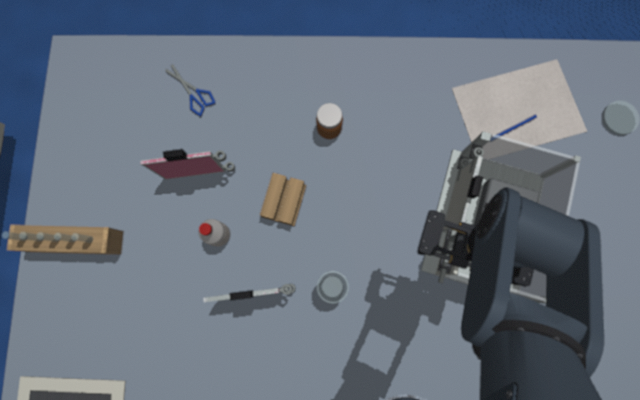

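```bash
python3 - <<'E'
from h import *
import shield
s=cv2.imread("pics/scene11.png");g=(255*(s/255.)**0.6).astype(np.uint8)
c=cv2.resize(g[155:215,160:210],None,fx=10,fy=10,interpolation=2)
D=lambda u:tuple(int(round(v)) for v in (np.array(u)+.5-[160,155])*10)
X=lambda *a:proj("scene",shield.X(shield.P(*a)))[0]
for x in(-19,-5):
  for y in(-128,-116):
    for z in(152,204): cv2.circle(c,D(X(x,y,z)),3,(0,0,255) if z>160 else (255,0,0),-1)
cv2.imwrite("pics/k11b.png",c)
E
```

```text
(no output)
```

View pics/k11b.png

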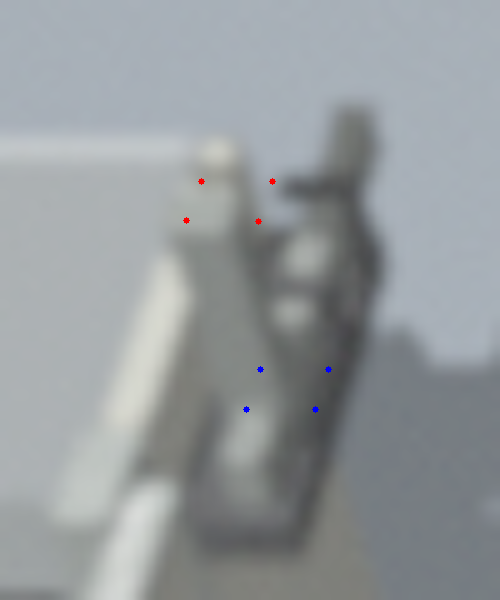

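Call:
carry_out:
  targets:
    - [0.012, -0.01, 0.05, 0.002, 0, 0]
    - [0.012, -0.01, 0.15, 0.002, 0, 0]
    - [0.012, -0.01, 0.25, 0.002, 0, 0]
    - [0.012, -0.01, 0.31, 0.002, 0, 0]
    - [0.012, -0.01, 0.32, 0.002, 0, 0]
    - [0.012, -0.01, 0.32, 0.002, 0, 0]

```text
time_s: 21.72
position: [0.4263, -0.0597, 0.1983]
tcp_rot: [[-0.957, 0.289, 0.0], [0.289, 0.957, -0.0], [-0.001, -0.0, -1.0]]
force: [0.1, -0.5, -0.4]
opening: 0.004
```

```bash
python3 w.py; python3 st.py .4251 -.0586 .199 163.2 1; python3 - <<'E'
from h import *
s=bot.capture("scene");cv2.imwrite("pics/s12.png",s)
g=(255*(s/255.)**0.6).astype(np.uint8);crop(g,140,120,240,240,5,"pics/k12.png")
E
```

```text
shield xy -10.44428167162425 -156.05764972647785 F 0.41227942922683936 0.25643330012529253
21.725 [ 0.4263 -0.0597  0.1983] F [ 0.1266 -0.4687 -0.4211] M [ 0.0861 -0.093  -0.0245] q [-22.9183  19.4809 111.7047  -0.0031  48.7833 -96.0901] 0.003522269142218967
yaw 163.17390985271913 z [ 0.0005 -0.0002 -1.    ]
1 [ 0.0073  0.0037 -0.0036 -0.0001  0.0003 -0.0003]
```

View pics/k12.png

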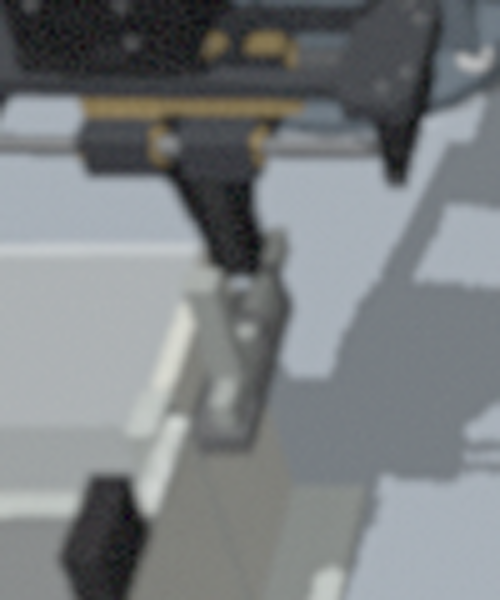

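```bash
python3 - <<'E'
from h import *
import shield
X=lambda *a:proj("scene",shield.X(shield.P(*a)))[0]
print("tip",X(-10.4,-156,179),"at contact",X(-10.4,-135,179),"tab z179",X(-12,-119,179), X(-12,-119,204))
s=cv2.imread("pics/s12.png");g=(255*(s/255.)**0.5).astype(np.uint8)
c=cv2.resize(g[150:215,165:215],None,fx=9,fy=9,interpolation=2)
D=lambda u:tuple(int(round(v)) for v in (np.array(u)+.5-[165,150])*9)
cv2.circle(c,D(X(-10.4,-156,179)),3,(0,0,255),-1)
for z in(152,179,204):cv2.circle(c,D(X(-12,-119,z)),3,(0,255,0),-1)
cv2.imwrite("pics/k12b.png",c)
E
```

```text
tip [188.4122 172.8862] at contact [186.0192 179.5657] tab z179 [184.9347 184.8215] [182.0629 175.5668]
```

View pics/k12b.png

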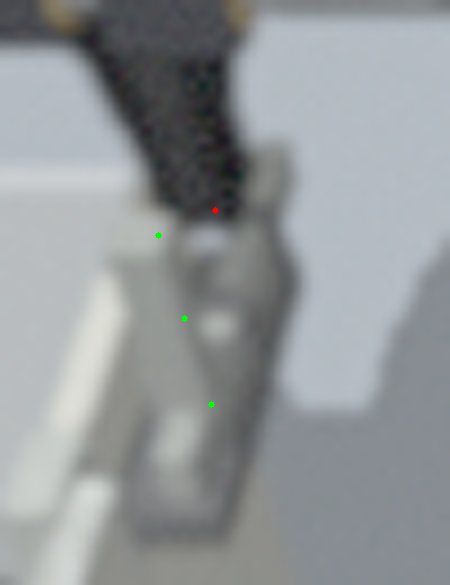

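Call:
carry_out:
  targets:
    - [-0.03, -0.007, 0, 0, 0, 0]
    - [-0.06, -0.007, 0, 0, 0, 0]
    - [-0.09, -0.007, 0, 0, 0, 0]
    - [-0.12, -0.007, 0, 0, 0, 0]
    - [-0.15, -0.007, 0, 0, 0, 0]
    - [-0.15, -0.007, 0, 0, 0, 0]

```text
time_s: 22.52
position: [0.4554, -0.07, 0.1985]
tcp_rot: [[-0.957, 0.289, 0.002], [0.289, 0.957, -0.001], [-0.002, -0.0, -1.0]]
force: [1.1, 0.1, -0.1]
opening: 0.005
```

```bash
python3 w.py; python3 - <<'E'
from h import *
s=bot.capture("scene");cv2.imwrite("pics/s13.png",s)
g=(255*(s/255.)**0.5).astype(np.uint8);crop(g,150,140,220,230,6,"pics/k13.png")
E
```

```text
shield xy -9.00054972530609 -125.21048080164174 F -0.3754316000703947 0.9900921392000392
```

View pics/k13.png

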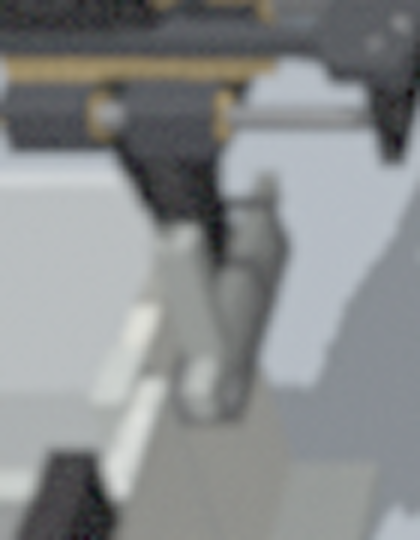

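Call:
carry_out:
  targets:
    - [-0.03, 0, 0, 0, 0, 0]
    - [-0.06, 0, 0, 0, 0, 0]
    - [-0.09, 0, 0, 0, 0, 0]
    - [-0.12, 0, 0, 0, 0, 0]
    - [-0.15, 0, 0, 0, 0, 0]
    - [-0.15, 0, 0, 0, 0, 0]

```text
time_s: 23.32
position: [0.4851, -0.0793, 0.1987]
tcp_rot: [[-0.957, 0.289, 0.004], [0.289, 0.957, -0.002], [-0.004, -0.001, -1.0]]
force: [-0.0, -0.1, -0.6]
opening: 0.006
```

```bash
python3 w.py; python3 - <<'E'
from h import *
s=bot.capture("scene");cv2.imwrite("pics/s14.png",s)
g=(255*(s/255.)**0.5).astype(np.uint8);crop(g,140,150,220,240,6,"pics/k14.png")
E
```

```text
shield xy -8.6362457908441 -94.12778733913595 F 0.11969588563550074 0.0115228389274986
```

View pics/k14.png

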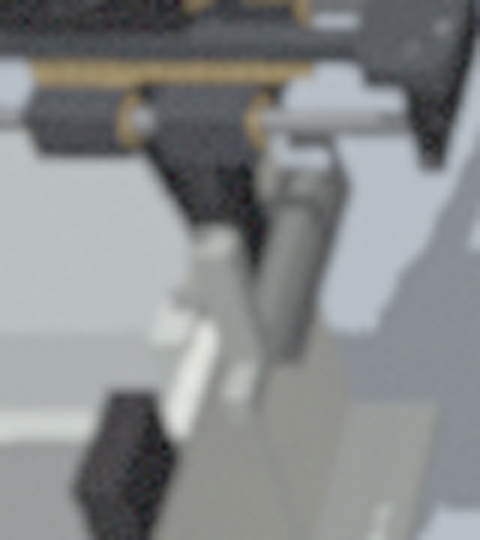

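Call:
carry_out:
  targets:
    - [-0.01, 0, 0, 0, 0, 0]
    - [-0.02, 0, 0, 0, 0, 0]
    - [-0.025, 0, 0, 0, 0, 0]
    - [-0.03, 0, 0, 0, 0, 0]
    - [-0.03, 0, 0, 0, 0, 0]

```text
time_s: 24.0
position: [0.4907, -0.081, 0.1988]
tcp_rot: [[-0.957, 0.289, 0.004], [0.289, 0.957, -0.002], [-0.004, -0.001, -1.0]]
force: [-1.0, 1.1, 0.7]
opening: 0.002
```

```bash
python3 w.py
```

```text
shield xy -8.648036845691452 -88.22226514441117 F -0.736110454090714 -1.2672233395844235
```

Call:
carry_out:
  targets:
    - [-0.005, 0, 0, 0, 0, 0]
    - [-0.01, 0, 0, 0, 0, 0]
    - [-0.01, 0, 0, 0, 0, 0]

```text
time_s: 24.38
position: [0.491, -0.0811, 0.1987]
tcp_rot: [[-0.957, 0.289, 0.0], [0.289, 0.957, -0.001], [-0.0, -0.001, -1.0]]
force: [-5.5, 1.4, 3.9]
opening: 0.009
```

```bash
python3 w.py
```

```text
shield xy -8.697746918416081 -87.89926406606178 F 0.2241598830366165 -5.668994039273206
```

Call:
carry_out:
  targets:
    - [-0.006, 0, 0, 0, 0, 0]
    - [-0.013, 0, 0, 0, 0, 0]
    - [-0.02, 0, 0, 0, 0, 0]
    - [-0.02, 0, 0, 0, 0, 0]

```text
time_s: 24.88
position: [0.4913, -0.0811, 0.1986]
tcp_rot: [[-0.958, 0.288, -0.008], [0.288, 0.958, 0.001], [0.008, -0.001, -1.0]]
force: [-11.1, 2.9, 8.2]
opening: 0.004
```

```bash
python3 w.py; python3 - <<'E'
from h import *
s=bot.capture("scene");cv2.imwrite("pics/s15.png",s)
g=(255*(s/255.)**0.5).astype(np.uint8);crop(g,140,150,220,240,6,"pics/k15.png")
E
```

```text
shield xy -8.71803628375253 -87.67556843012164 F 0.4537863223724883 -11.415136759146836
```

View pics/k15.png

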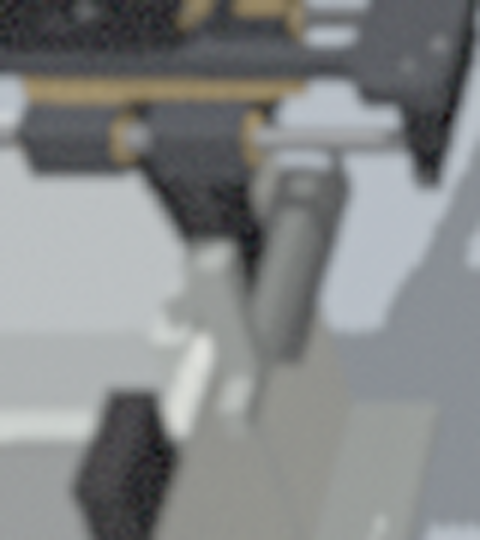

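Call:
carry_out:
  targets:
    - [0.02, 0, 0, 0, 0, 0]
    - [0.06, 0, 0, 0, 0, 0]
    - [0.1, 0, 0, 0, 0, 0]
    - [0.1, 0, -0.1, 0, 0, 0]
    - [0.1, 0, -0.3, 0, 0, 0]
    - [0.1, 0, -0.5, 0, 0, 0]
    - [0.3, 0.1, -0.6, 0, 0, 0]
    - [0.5, 0.2, -0.6, 0, 0, 0]
    - [0.5, 0.2, -0.6, 0, 0, 0]

```text
time_s: 26.05
position: [0.4052, -0.0122, 0.3195]
tcp_rot: [[-0.958, 0.286, -0.009], [0.286, 0.958, 0.002], [0.009, -0.001, -1.0]]
force: [0.5, -0.8, -0.5]
opening: 0.006
```

```bash
python3 w.py; python3 - <<'E'
from h import *
import shield
for n in("scene","top"):
    cv2.imwrite(f"pics/{n}16.png",bot.capture(n))
s=cv2.imread("pics/scene16.png");g=(255*(s/255.)**0.6).astype(np.uint8)
c=cv2.resize(g[150:320,130:230],None,fx=5,fy=5,interpolation=2)
D=lambda u:tuple(int(round(v)) for v in (np.array(u)+.5-[130,150])*5)
X=lambda *a:proj("scene",shield.X(shield.P(*a)))[0]
for q in((-12,-72,204),(-12,-72,152),(-12,-52,152)): cv2.circle(c,D(X(*q)),2,(0,0,255),-1)
for q in((0,90,142),(-4,-85,162),(4,74,162),(-4,74,162),(-4,-85,12),(0,90,46)): cv2.circle(c,D(X(*q)),2,(0,255,0),-1)
cv2.imwrite("pics/k16.png",c[:600]);cv2.imwrite("pics/k16b.png",c[400:])
E
```

```text
shield xy -49.83683719473093 -189.90391528645628 F 0.5863968278649228 0.7200088533497156
```

View pics/k16.png

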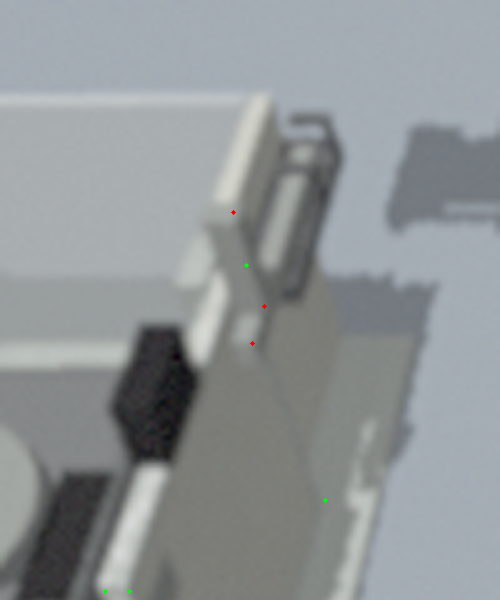

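View pics/k16b.png

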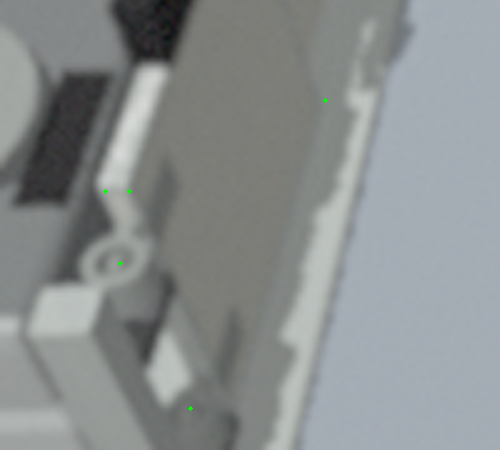

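View pics/top16.png

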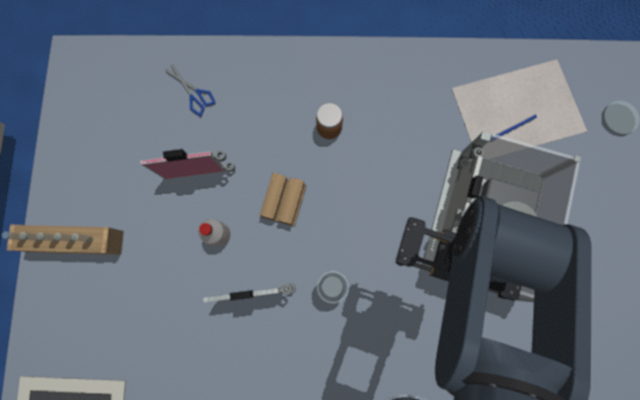

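View pics/scene16.png

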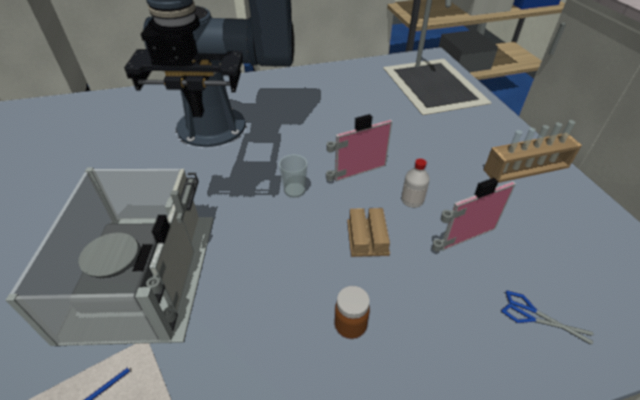

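```bash
python3 -c "
from rig import bot
s=bot.read_state();print(s['time_s'],s['force']);print(bot.hand_in())"
```

```text
26.15 [-0.96430803 -0.05340364  0.58027333]
the job is handed in; nothing more can be done
None
```

The white door is out of the stand and hanging on both hinge pins, shut, with the bolt all the way home. I handed the job in at 26 s of the 69 s allowed; hand-in gave no verdict.

- **Hanging:** the door went in level from the front and down onto the pins with no contact on the way. The hinge brackets took its weight at TCP z = 0.181 m, against 0.1815 m expected. In the last scene picture both knuckle tops sit where the model puts them when hung.
- **Shut:** after letting go, I pushed the door in by its grip until it stopped, with about 6.6 N and no further movement. The visible door corners match the shut position.
- **Bolt:** it slid freely, then stopped hard at about 11 N with the tab near shield y = −72 mm, its home position. The picture shows the bar across the front of the door.
- **Bystanders:** in the last pictures the beaker, jar and bottle stand where they were. The robot was clear of everything.

One small disagreement: around the bolt, the scene picture sits about 1–2 px (2–4 mm) sideways of my fitted shield pose. The fit rested mostly on points near the hinge, and the offset did not affect the push.

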